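# Find the balance point of a glass mobile's arm and set its hanger there

### The job

The arm of a glass mobile lies across the thin wooden strip of the balancing rest with its large roundel down on the table. Without lifting it off the strip, push the arm along until it stays balanced level on the strip by itself; then mark the balance point by seating the small brass hanger astride the bar right above the strip, so that the arm is left balanced, with nothing but the strip under it. Do not shift the glass cutter, the stippling brush or the glass muller.

Things in the scene. Friction and masses are not known exactly. Their poses are not given: they have to be found in the camera images.
- rest: Balancing rest screwed to the table: plywood foot 72 x 56 x 6 mm, on it a cork-faced hardwood strip 12 mm thick (y), 72 mm long (x), its flat top 16 mm above the table. Origin on the table, mid strip; x along the strip, y across it, z up. The arm lies across it, along y. When the arm's balance point is over the 12 mm top, the arm rocks up and settles flat on it (rocking up to 4 s); beyond, it tips over.
- mobile_arm: Mobile arm, rigid, 269 mm long, 0.17-0.3 kg: aluminium bar 20 mm wide (x), 8 mm thick (z), from y = -74 to +81 mm, a glass roundel fixed flat to each end. Origin on the bar's underside, at mid width, halfway between the roundel centres; y from the large to the small roundel, z out of the top. The glass has unknown weight: the balance point lies between y = -42 and +14 mm, different each time.
- large_roundel: Large clear glass roundel with a lead rim, 66 mm in diameter, 8 mm thick, flush with the bar; part of the arm, centred at y = -105 mm of it (origin on its underside). At the start its rim is down on the table and the other end in the air. Fingers that press on its rim hold this end by friction: the arm rocks freely only when let go.
- small_roundel: Small clear glass roundel with a lead rim, 52 mm in diameter, 8 mm thick, flush with the bar; part of the arm, centred at y = +105 mm of it (origin on its underside). It comes down on the table if the arm is pushed too far.
- hanger: Brass hanger, 30 g, standing on two legs: plate 29 (x) x 24 mm (y), from 6 to 9 mm above its feet; legs 24 mm apart inside (x), 6 mm long, to go down either side of the 20 mm bar; on top a rectangular bail to grip, 18 (x) x 10 mm (y), from 9 to 36 mm above the feet. Origin in the middle at foot level, z up. Astride the bar its y runs along the bar (either way), origin 2 mm above the bar's underside.
- stippler: Short fat wooden stippling brush lying on the table, 22 x 138 x 24 mm, long axis y. Leave alone.
- glass_cutter: Glass cutter with a wooden shaft lying on the table, 12 x 129 x 12 mm, long axis y. Leave alone.
- muller: Glass muller, 60 mm in diameter, 81 mm tall, standing on the table; origin at its underside. Leave alone.

How it is judged (in metres and radians):
On the way:
1. the arm, not touched by the robot, stays level on the strip by itself, with the hanger not yet on it (angle between mobile_arm's own z axis and vertical below 0.05 rad and z of mobile_arm in the frame of rest between 0.013 and 0.019 m and x of mobile_arm in the frame of rest between -0.03 and 0.03 m and contact force between mobile_arm and the arm below 0.05 N and contact force between mobile_arm and the fingers below 0.05 N and horizontal distance between hanger and rest above 0.05 m), for 0.4 s.
At the end, for the whole second after the job is handed in: The arm stays level (0.05 rad) on the strip alone, underside 13-19 mm up, its middle within 30 mm of the strip's middle along the strip; the hanger sits upright astride the bar, down on it (2 mm), along it (0.25 rad), within 6 mm of the strip's middle line; nothing is held (angle between mobile_arm's own z axis and vertical below 0.05 rad and z of mobile_arm in the frame of rest between 0.013 and 0.019 m and x of mobile_arm in the frame of rest between -0.03 and 0.03 m and linear speed of each of mobile_arm, hanger below 0.02 m/s and y of hanger in the frame of rest between -0.006 and 0.006 m and x of hanger in the frame of mobile_arm between -0.0035 and 0.0035 m and z of hanger in the frame of mobile_arm between 0 and 0.004 m and angle between the y axis of hanger and the y axis of mobile_arm, either way round below 0.25 rad and angle between hanger's own z axis and vertical below 0.1 rad); the robot touches nothing.
It fails at once if the arm is lifted off the strip (height (world z) of mobile_arm above 0.036 m).
It fails at once if the arm falls off the rest (height (world z) of mobile_arm below 0.006 m).
It fails at once if the stippler is shifted by more than 20 mm (distance of stippler from where it was at the start of the episode above 0.02 m).
It fails at once if the glass cutter is shifted by more than 20 mm (distance of glass_cutter from where it was at the start of the episode above 0.02 m).
It fails at once if the muller is shifted by more than 20 mm (distance of muller from where it was at the start of the episode above 0.02 m).
It also fails if it takes over 72 s, if anything falls off the work surface, if the arm or the gripper's body presses on something with over 40 N, if the wrist force passes 120 N, or if a joint passes its speed limit or range.

### The arm

A 7-joint arm with a two-finger parallel gripper is mounted at the origin on a cart in front of the work surface, level with it; the furniture and walls round the work are solid. World frame = base frame: x ahead of the robot, y to its left, z up, the work surface at z = 0. Lengths are in m, angles in degrees, forces in N, time in s.
With the tool pointing down it reaches from about 0.4 to 0.85 m from the base axis. Payload 10.4 kg.
Tool frame: the origin (TCP) lies between the finger pads; the fingertips stand 17 mm ahead of it and the grasp point (between the pads) lies 2 mm behind it (ctrl.tips_ahead is the distance from the TCP to the fingertips, in m); z points along the fingers, y is the direction in which the jaws open and shut (so a half turn about z gives the same grasp; the last joint's range is limited). The gripper opens to 87 mm and grips with 3 to 60 N. Pads are 19 mm wide; open, the fingers measure 117 mm over their backs; the gripper's body (75 mm by 190 mm) begins 51 mm behind the grasp point.
Start: joints at [71.585, 19.034, -3.707, 83.658, 1.238, 77.344, -5.071], TCP at [0.184, -0.597, 0.24] pointing down, gripper open.
Joint ranges: [-148.97, 148.97], [-28.65, 121.19], [-84.17, 76.75], [9.2, 138.47], [-72.65, 252.65], [3.7, 117.97], [-149.18, 149.18]. Speed limits (degrees/s): [127.2, 127.2, 159.86, 159.86, 180, 180, 180].

### API

Orientations are given as a 3x3 rotation matrix whose columns are the frame's x, y, z axes.
In Python, from plant import ctrl gives the robot as it stands.
- The arm moves only by the tool step_arm, never from a script. Its argument "steps" is a list of rows, each an object of numbers: "tx", "ty", "tz": the shift along the tool's x, y, z in mm; "wx", "wy", "wz": the turn, a rotation vector about the tool's x, y, z in degrees. A call has exactly 5 rows; each row shifts and turns the commanded pose from where the row before left it, along the tool's axes as they then stand; what a row does not reach is not made up. A row lasts 1/8 s, in which the tool goes at most 62.5 mm and 10.7 degrees, less where a joint would pass 70% of its speed; a pose out of reach is approached as far as the arm can. A call is refused whole if a number of a shift passes 62.5 or a number of a turn 10.7, either way. A call with a gripper value outside its range is refused whole. "claw" is the finger opening in mm, from 0 to 87, set as the call begins (left out, the last holds). The fingers move at their own pace and stop on an object; "grip_force" is the grip in N (left out, the last holds). Time passes only in rows, so rows that do not move let the fingers close, or fill a call up. It gives the time, the measured TCP pose, the force and the opening at its end, in the units of the state.
- ctrl.observe(): the state, without advancing time (a new reading comes with each control period).
- ctrl.get_image(name): name is "scene" or "top" or "wrist"; returns the picture (384x512x3 uint8, red, green, blue); there is no depth.
- ctrl.camera_model(name): a dict with "camera_matrix" (3x3 intrinsics, pixels), "cam_to_world" (4x4, takes a point from camera to world coordinates). Camera axes: x right, y down, z forward; pixel columns grow to the right and rows downward; lengths in m; the calibration is good to about 2 mm. A picture is of the moment at which its call begins: read the wrist's pose just before it. camera_model takes no time and is no camera call; for the wrist camera it gives the pose at the moment of the call.
- ctrl.hand_in(): hands the job in, once; it reports no verdict.
The state is a dict: "clock": time; "q": joint angles; "joint_vel": joint speeds; "joint_efforts": joint torques, N m; "tcp_pos": TCP position; "eef_rot": TCP orientation; "wrist_force": force on the tool from outside, world axes, zero at the start; "torque": the same for the moment, N m; "width": finger opening in m.
Only numpy, scipy, OpenCV 4.12 (cv2) and the standard library are available. Lean on these libraries where they do the work, as an engineer would, in place of code of your own. Each camera call takes 0.05 s, during which the arm holds its last target. There are 200 camera calls.

## Working session

There is one attempt and no reset: what is moved stays moved. The work goes in short steps, Python scripts to look and compute and a tool call to move; the robot and the scene stay as the last step left them, time stands still between calls to the robot, and variables do not carry over. Pictures are saved under pics/ and viewed, about 8 in all and at most 12, crops included, and the job is handed in when it is done.

Besides the shell and the picture viewer there is one more tool, called after "Emit:" as name([rows], argument=value, ...), one row to a line, values as JSON. step_arm: Moves the arm, as the interface text tells. Its arguments: {"type":"object","properties":{"steps":{"type":"array","items":{"type":"object","properties":{"tx":{"type":"number"},"ty":{"type":"number"},"tz":{"type":"number"},"wx":{"type":"number"},"wy":{"type":"number"},"wz":{"type":"number"}}}},"claw":{"type":"number"},"grip_force":{"type":"number"}},"required":["steps"]}

```bash
mkdir -p pics; cat > h.py <<'E'
from plant import ctrl
import numpy as np, cv2
def save(cam,fn,crop=None,scale=1):
    im=ctrl.get_image(cam)[:,:,::-1].copy()
    np.save('pics/'+fn+'.npy',im)
    if crop: im=im[crop[1]:crop[3],crop[0]:crop[2]]
    if scale!=1: im=cv2.resize(im,None,fx=scale,fy=scale,interpolation=cv2.INTER_CUBIC)
    cv2.imwrite('pics/'+fn+'.png',im); return im
def ray(cam,u,v,z,m=None):
    m=m or ctrl.camera_model(cam);K=m["camera_matrix"];T=np.array(m["cam_to_world"])
    d=T[:3,:3]@np.linalg.solve(np.array(K),[u,v,1.]);o=T[:3,3]
    return o+d*(z-o[2])/d[2]
def proj(cam,p,m=None):
    m=m or ctrl.camera_model(cam);T=np.linalg.inv(np.array(m["cam_to_world"]))
    c=T[:3,:3]@np.array(p)+T[:3,3];c=np.array(m["camera_matrix"])@c;return c[:2]/c[2]
E
python3 - <<'E'
from h import *
np.set_printoptions(precision=3,suppress=True)
o=ctrl.observe();print(o['clock'],o['tcp_pos'],o['eef_rot'],o['width'])
save('top','top0',scale=1.5);im=save('scene','sc0',scale=1.5)
for c in('top','scene','wrist'):print(c,ctrl.camera_model(c))
E
```

```text
0.0 [ 0.184 -0.597  0.239] [[ 0.956  0.294 -0.   ]
 [ 0.294 -0.956  0.001]
 [-0.    -0.001 -1.   ]] 0.08701084031884941
top {'camera_matrix': array([[373.435,   0.   , 260.562],
       [  0.   , 373.435, 186.684],
       [  0.   ,   0.   ,   1.   ]]), 'cam_to_world': array([[ 0.01 , -0.982,  0.187,  0.424],
       [-1.   , -0.008,  0.012, -0.067],
       [-0.01 , -0.187, -0.982,  0.905],
       [ 0.   ,  0.   ,  0.   ,  1.   ]])}
scene {'camera_matrix': array([[411.361,   0.   , 262.891],
       [  0.   , 411.361, 190.551],
       [  0.   ,   0.   ,   1.   ]]), 'cam_to_world': array([[-0.547, -0.493,  0.677, -0.054],
       [-0.837,  0.328, -0.438,  0.374],
       [-0.006, -0.806, -0.592,  0.632],
       [ 0.   ,  0.   ,  0.   ,  1.   ]])}
wrist {'camera_matrix': array([[307.519,   0.   , 263.942],
       [  0.   , 307.519, 189.419],
       [  0.   ,   0.   ,   1.   ]]), 'cam_to_world': array([[ 0.295, -0.912, -0.285,  0.262],
       [-0.956, -0.282, -0.086, -0.574],
       [-0.002,  0.298, -0.955,  0.385],
       [ 0.   ,  0.   ,  0.   ,  1.   ]])}
```

View pics/top0.png

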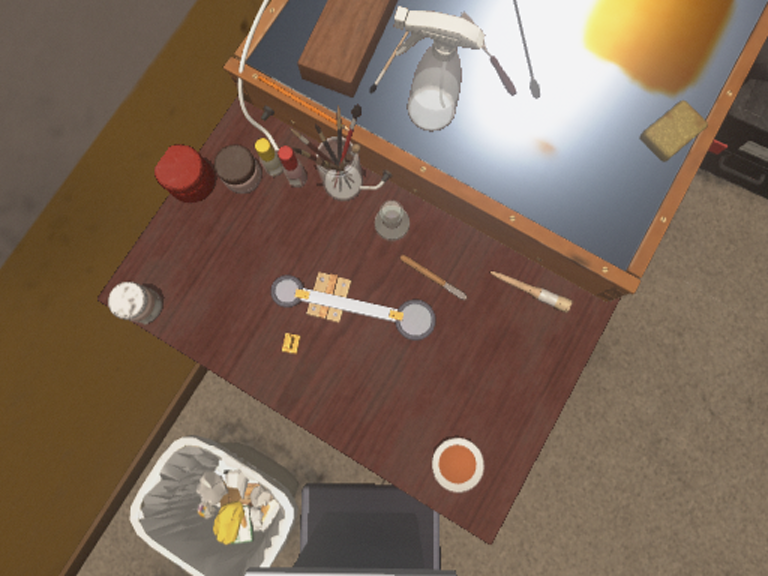

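View pics/sc0.png

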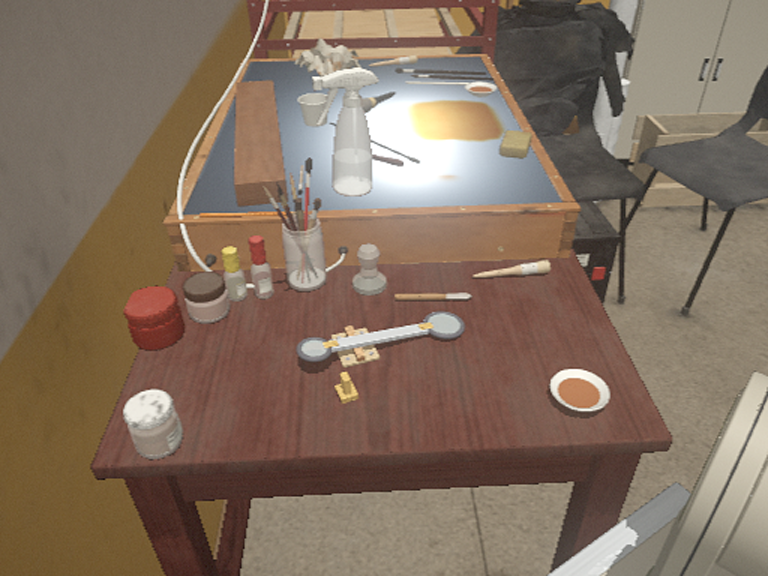

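```bash
python3 - <<'E'
from h import *
im=np.load('pics/top0.npy')[165:245,170:300]
cv2.imwrite('pics/c1.png',cv2.resize(im,None,fx=6,fy=6,interpolation=cv2.INTER_CUBIC))
E
```

```text
(no output)
```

View pics/c1.png

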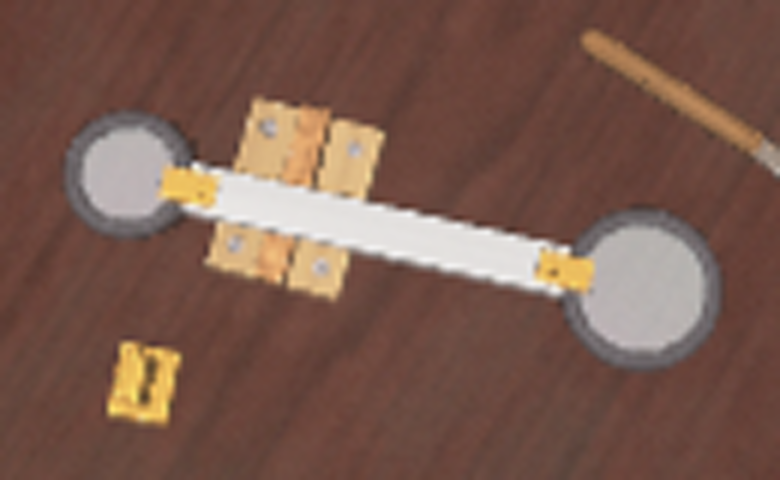

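```bash
python3 - <<'E'
from h import *
np.set_printoptions(precision=4,suppress=True)
P=lambda u,v,z:ray('top',170+u/6,165+v/6,z)
L=P(643,289,.0105);S=P(129,174,.030)
print('L',L,'S',S,'d',np.linalg.norm(S-L))
F=np.array([P(*c,.006) for c in((258,97),(384,130),(335,300),(207,263))]);print('foot',F,F.mean(0),np.linalg.norm(F-np.roll(F,-1,0),axis=1))
yx=(F[0]+F[3]-F[1]-F[2])/2;xx=(F[0]+F[1]-F[2]-F[3])/2
print('y ang',np.degrees(np.arctan2(yx[1],yx[0])),'x ang',np.degrees(np.arctan2(xx[1],xx[0])))
T=P(316,107,.016);B=P(271,281,.016);print('strip',T,B,(T+B)/2,np.linalg.norm(T-B))
d=S-L;print('arm ang',np.degrees(np.arctan2(d[1],d[0])))
H=np.array([P(*c,.009) for c in((123,342),(180,350),(168,424),(108,416))]);print('hang',H,H.mean(0),np.linalg.norm(H-np.roll(H,-1,0),axis=1))
c=P(145,383,.036);print(c)
hx=(H[0]+H[1]-H[2]-H[3]);print('hanger x ang',np.degrees(np.arctan2(hx[1],hx[0])))
for n,(u,v) in dict(mul=(392,221),cut1=(402,257),cut2=(466,297),st1=(492,273)).items(): print(n,ray('top',u/1.5,v/1.5,.006))
E
```

```text
L [ 0.5296 -0.0974  0.0105] S [0.5714 0.1074 0.03  ] d 0.20985647706233862
foot [[0.6079 0.0605 0.006 ]
 [0.5946 0.0085 0.006 ]
 [0.5246 0.0266 0.006 ]
 [0.5392 0.0789 0.006 ]] [0.5666 0.0436 0.006 ] [0.0538 0.0723 0.0543 0.0711]
y ang 75.01337787330957 x ang -14.741873977511734
strip [0.6019 0.0354 0.016 ] [0.5309 0.0514 0.016 ] [0.5664 0.0434 0.016 ] 0.0728059321887647
arm ang 78.47227659952823
hang [[0.5066 0.1109 0.009 ]
 [0.5036 0.0879 0.009 ]
 [0.4742 0.0915 0.009 ]
 [0.4771 0.1156 0.009 ]] [0.4904 0.1015 0.009 ] [0.0232 0.0297 0.0243 0.0299]
[0.4883 0.0963 0.036 ]
hanger x ang -7.959406523043279
mul [ 0.6953 -0.0576  0.006 ]
cut1 [ 0.6338 -0.0747  0.006 ]
cut2 [ 0.568 -0.179  0.006]
st1 [ 0.6081 -0.2221  0.006 ]
```

```bash
cat >> h.py <<'E'
def plan(target,yawdeg,n):
    """rows: to TCP target (m), tool y axis at yawdeg in world (tool down)"""
    from scipy.spatial.transform import Rotation as R
    o=ctrl.observe();p=np.array(o['tcp_pos']);A=np.array(o['eef_rot'])
    s,c=np.sin(np.radians(yawdeg)),np.cos(np.radians(yawdeg))
    y=np.array([c,s,0]);z=np.array([0,0,-1.]);B=np.c_[np.cross(y,z),y,z]
    rv=R.from_matrix(A.T@B).as_rotvec(degrees=True)
    for i in range(n):
        Ai=A@R.from_rotvec(rv*i/n,degrees=True).as_matrix()
        print(np.round(Ai.T@(np.array(target)-p)*1000/n,1),np.round(rv/n,2))
E
python3 -c "
from h import *
plan([.5176,-.156,.12],-11.5,10)"
```

```text
[ 44.9 -32.3  11.9] [-0.01 -0.   -6.14]
[ 48.1 -27.3  11.9] [-0.01 -0.   -6.14]
[ 50.7 -22.   11.9] [-0.01 -0.   -6.14]
[ 52.8 -16.5  11.9] [-0.01 -0.   -6.14]
[ 54.2 -10.7  11.9] [-0.01 -0.   -6.14]
[55.1 -4.9 11.9] [-0.01 -0.   -6.14]
[55.3  1.  11.9] [-0.01 -0.   -6.14]
[54.9  6.9 11.9] [-0.01 -0.   -6.14]
[53.8 12.8 11.9] [-0.01 -0.   -6.14]
[52.1 18.4 11.9] [-0.01 -0.   -6.14]
```

Emit:
step_arm([
  {"tx": 44.9, "ty": -32.3, "tz": 12, "wz": -6.1},
  {"tx": 48.1, "ty": -27.3, "tz": 12, "wz": -6.1},
  {"tx": 50.7, "ty": -22, "tz": 12, "wz": -6.1},
  {"tx": 52.8, "ty": -16.5, "tz": 12, "wz": -6.1},
  {"tx": 54.2, "ty": -10.7, "tz": 12, "wz": -6.1},
], claw=40)

```text
schema error: expected keys tx, ty, tz, wx, wy, wz
```

Emit:
step_arm([
  {"tx": 55.1, "ty": -4.9, "tz": 12, "wz": -6.1},
  {"tx": 55.3, "ty": 1, "tz": 12, "wz": -6.1},
  {"tx": 54.9, "ty": 6.9, "tz": 12, "wz": -6.1},
  {"tx": 53.8, "ty": 12.8, "tz": 12, "wz": -6.1},
  {"tx": 52.1, "ty": 18.4, "tz": 12, "wz": -6.1},
])

```text
schema error: expected keys tx, ty, tz, wx, wy, wz
```

```bash
python3 -c "
from h import *
o=ctrl.observe();print(o['clock'],o['tcp_pos'],o['eef_rot'][:,1],o['width'],o['q'])
plan([.5176,-.156,.021],-11.5,5)
save('wrist','w1',scale=1.5);m=ctrl.camera_model('wrist');print(m)
"
```

```text
0.1 [ 0.18388759 -0.59700637  0.23885938] [ 0.29440626 -0.95567957 -0.00123317] 0.08676790762181638 [71.585987   19.06733777 -3.70725843 83.69941576  1.23659242 77.34372805
 -5.0689114 ]
[ 89.8 -64.6  43.6] [-1.000e-02 -1.000e-02 -1.228e+01]
[101.4 -44.   43.6] [-1.000e-02 -1.000e-02 -1.228e+01]
[108.5 -21.5  43.6] [-1.000e-02 -1.000e-02 -1.228e+01]
[110.6   2.1  43.6] [-1.000e-02 -1.000e-02 -1.228e+01]
[107.6  25.5  43.6] [-1.000e-02 -1.000e-02 -1.228e+01]
{'camera_matrix': array([[307.51896692,   0.        , 263.94212899],
       [  0.        , 307.51896692, 189.41906694],
       [  0.        ,   0.        ,   1.        ]]), 'cam_to_world': array([[ 0.2946817 , -0.91205617, -0.28516002,  0.26215896],
       [-0.95559447, -0.28168701, -0.08655428, -0.57388689],
       [-0.00138351,  0.2980033 , -0.95456384,  0.3854758 ],
       [ 0.        ,  0.        ,  0.        ,  1.        ]])}
```

View pics/w1.png

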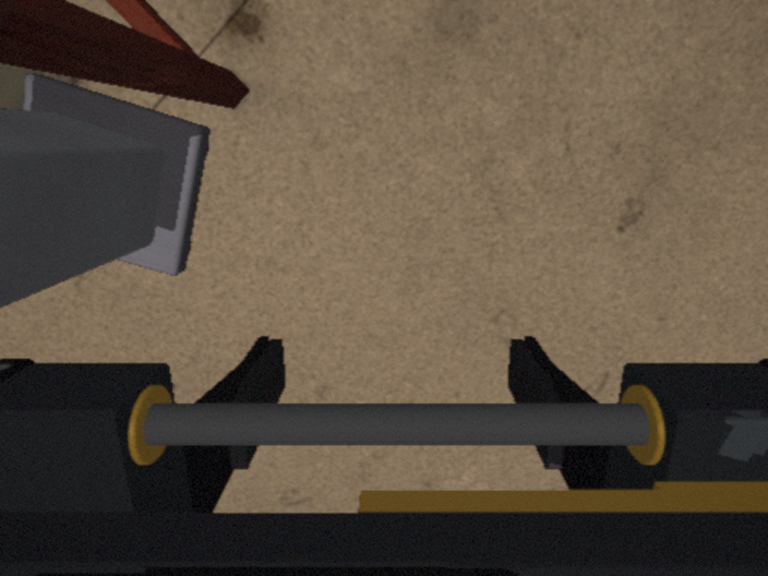

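All six keys are needed in each row, so nothing moved. The picture shows only the floor under the open gripper. I'll repeat the moves.

Emit:
step_arm([
  {"tx": 44.9, "ty": -32.3, "tz": 12, "wx": 0, "wy": 0, "wz": -6.1},
  {"tx": 48.1, "ty": -27.3, "tz": 12, "wx": 0, "wy": 0, "wz": -6.1},
  {"tx": 50.7, "ty": -22, "tz": 12, "wx": 0, "wy": 0, "wz": -6.1},
  {"tx": 52.8, "ty": -16.5, "tz": 12, "wx": 0, "wy": 0, "wz": -6.1},
  {"tx": 54.2, "ty": -10.7, "tz": 12, "wx": 0, "wy": 0, "wz": -6.1},
], claw=40)

```text
clock: 0.78
tcp_pos: [0.352, -0.3756, 0.1792]
eef_rot: [[0.672, 0.741, 0.0], [0.741, -0.672, -0.0], [-0.0, 0.0, -1.0]]
wrist_force: [1.1, 0.1, 0.2]
width: 0.0454
```

Emit:
step_arm([
  {"tx": 55.1, "ty": -4.9, "tz": 12, "wx": 0, "wy": 0, "wz": -6.1},
  {"tx": 55.3, "ty": 1, "tz": 12, "wx": 0, "wy": 0, "wz": -6.1},
  {"tx": 54.9, "ty": 6.9, "tz": 12, "wx": 0, "wy": 0, "wz": -6.1},
  {"tx": 53.8, "ty": 12.8, "tz": 12, "wx": 0, "wy": 0, "wz": -6.1},
  {"tx": 52.1, "ty": 18.4, "tz": 12, "wx": 0, "wy": 0, "wz": -6.1},
])

```text
clock: 1.4
tcp_pos: [0.5198, -0.1561, 0.1192]
eef_rot: [[0.203, 0.979, 0.0], [0.979, -0.203, -0.0], [-0.0, 0.0, -1.0]]
wrist_force: [0.3, -1.5, -0.2]
width: 0.0404
```

```bash
python3 -c "
from h import *
o=ctrl.observe();print(o['clock'],o['tcp_pos'],o['eef_rot'][:,1],o['width'],o['q'])
plan([.5176,-.156,.021],-11.5,5)
save('wrist','w2',scale=1.5)
"
```

```text
1.4 [ 0.51983748 -0.15607242  0.11918376] [ 9.79210588e-01 -2.02846215e-01  1.91326079e-04] 0.04036773711635138 [ 38.66609839  17.40566941 -30.91936178 103.11704121  10.02462437
  62.18498468  -7.49996633]
[-0.1 -0.4 19.6] [ 0.    0.   -0.04]
[-0.1 -0.4 19.6] [ 0.    0.   -0.04]
[-0.1 -0.4 19.6] [ 0.    0.   -0.04]
[-0.1 -0.4 19.6] [ 0.    0.   -0.04]
[-0.1 -0.4 19.6] [ 0.    0.   -0.04]
```

View pics/w2.png

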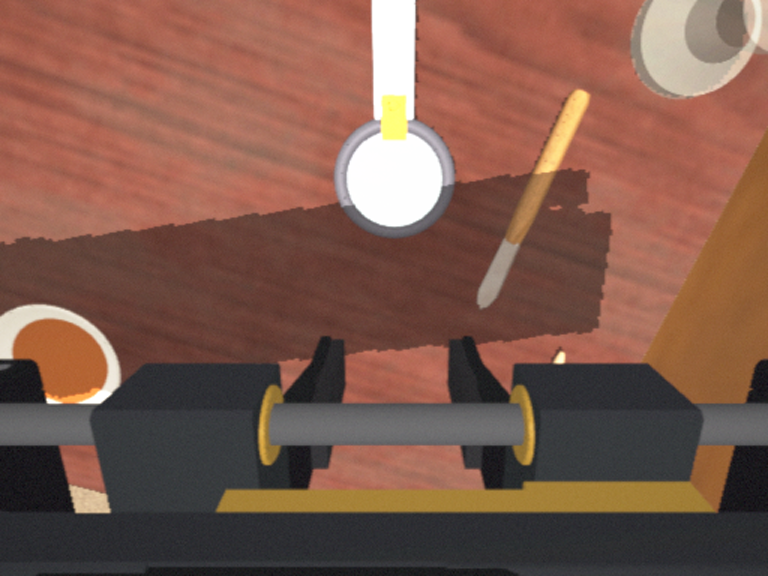

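```bash
python3 -c "
from h import *
print(ray('wrist',395/1.5,180/1.5,.0105),ray('wrist',487/1.5,300/1.5,.01),ray('wrist',700/1.5,50/1.5,0.0))
for u,v in((620,300),(560,272),(500,238),(440,205)):print(ray('top',u/1.5,v/1.5,0))
"
```

```text
[ 0.53396542 -0.08772058  0.0105    ] [ 0.57369296 -0.16527981  0.01      ] [ 0.70202401 -0.05365306  0.        ]
[ 0.56611307 -0.43002181  0.        ]
[ 0.61188733 -0.33480633  0.        ]
[ 0.66895089 -0.23781886  0.        ]
[ 0.72573376 -0.13829984  0.        ]
```

```bash
python3 -c "
from h import *
a=np.load('pics/w2.npy')
m=ctrl.camera_model('wrist');print(ctrl.observe()['tcp_pos'],m['cam_to_world'])
b=ctrl.get_image('wrist')[:,:,::-1].copy();np.save('pics/w3.npy',b);m2=ctrl.camera_model('wrist');print(m2['cam_to_world'][:3,3])
print(cv2.phaseCorrelate(np.float32(cv2.cvtColor(a,6))[:210],np.float32(cv2.cvtColor(b,6))[:210]))
for p in ([.5296,-.0974,.0105],[.5665,.0435,.016],[.568,-.179,.006]):print(proj('wrist',p)*1.5)
"
```

```text
[ 0.52297446 -0.14804628  0.11802599] [[ 9.81869747e-01 -1.81221595e-01 -5.55925663e-02  5.38103787e-01]
 [-1.89556850e-01 -9.38664568e-01 -2.88057337e-01 -6.88578439e-02]
 [ 1.94378792e-05  2.93372737e-01 -9.55998137e-01  2.64916909e-01]
 [ 0.00000000e+00  0.00000000e+00  0.00000000e+00  1.00000000e+00]]
[ 0.53703381 -0.07150272  0.26526198]
((-0.6929435505796278, 11.28815806841979), 0.46542217168543076)
[392.30143559 193.76670804]
[ 411.36784204 -139.05687697]
[481.80610145 315.45710304]
```

Emit:
step_arm([
  {"tx": -1, "ty": 0, "tz": 30, "wx": 0, "wy": 0, "wz": 0},
  {"tx": 0, "ty": 0, "tz": 30, "wx": 0, "wy": 0, "wz": 0},
  {"tx": 0, "ty": 0, "tz": 20, "wx": 0, "wy": 0, "wz": 0},
  {"tx": 0, "ty": 0, "tz": 0, "wx": 0, "wy": 0, "wz": 0},
  {"tx": 0, "ty": 0, "tz": 0, "wx": 0, "wy": 0, "wz": 0},
])

```text
clock: 2.12
tcp_pos: [0.5195, -0.1586, 0.0405]
eef_rot: [[0.206, 0.979, 0.001], [0.979, -0.206, -0.0], [-0.0, 0.001, -1.0]]
wrist_force: [0.6, 0.4, -0.0]
width: 0.0399
```

```bash
python3 -c "
from h import *
o=ctrl.observe();print(o['tcp_pos'],o['joint_vel'])
plan([.5176,-.156,.021],-11.5,1)
"
```

```text
[ 0.51951027 -0.15858092  0.04050656] [ 0.07662742 -0.5840312  -0.06749824 -0.16518834  0.00518568 -0.18628099
 -0.03474007]
[ 2.1 -2.4 19.5] [ 0.07  0.01 -0.39]
```

Emit:
step_arm([
  {"tx": 2, "ty": -2, "tz": 10, "wx": 0, "wy": 0, "wz": -0.4},
  {"tx": 0, "ty": 0, "tz": 9, "wx": 0, "wy": 0, "wz": 0},
  {"tx": 0, "ty": 0, "tz": 0, "wx": 0, "wy": 0, "wz": 0},
  {"tx": 6, "ty": 0, "tz": 0, "wx": 0, "wy": 0, "wz": 0},
  {"tx": 6, "ty": 0, "tz": 0, "wx": 0, "wy": 0, "wz": 0},
])

```text
clock: 2.75
tcp_pos: [0.52, -0.1437, 0.0208]
eef_rot: [[0.199, 0.98, 0.001], [0.98, -0.199, -0.0], [0.0, 0.001, -1.0]]
wrist_force: [-0.9, 0.8, 0.5]
width: 0.0396
```

Emit:
step_arm([
  {"tx": 6, "ty": 0, "tz": 0, "wx": 0, "wy": 0, "wz": 0},
  {"tx": 4, "ty": 0, "tz": 0, "wx": 0, "wy": 0, "wz": 0},
  {"tx": 4, "ty": 0, "tz": 0, "wx": 0, "wy": 0, "wz": 0},
  {"tx": 4, "ty": 0, "tz": 0, "wx": 0, "wy": 0, "wz": 0},
  {"tx": 4, "ty": 0, "tz": 0, "wx": 0, "wy": 0, "wz": 0},
])

```text
clock: 3.38
tcp_pos: [0.5241, -0.1229, 0.0206]
eef_rot: [[0.2, 0.98, 0.0], [0.98, -0.2, -0.0], [-0.0, 0.0, -1.0]]
wrist_force: [0.3, -1.1, -0.4]
width: 0.04
```

Emit:
step_arm([
  {"tx": 4, "ty": 0, "tz": 0, "wx": 0, "wy": 0, "wz": 0},
  {"tx": 0, "ty": 0, "tz": 0, "wx": 0, "wy": 0, "wz": 0},
  {"tx": 0, "ty": 0, "tz": 0, "wx": 0, "wy": 0, "wz": 0},
  {"tx": 0, "ty": 0, "tz": 0, "wx": 0, "wy": 0, "wz": 0},
  {"tx": 0, "ty": 0, "tz": 0, "wx": 0, "wy": 0, "wz": 0},
])

```text
clock: 4.0
tcp_pos: [0.5249, -0.1187, 0.0205]
eef_rot: [[0.199, 0.98, 0.0], [0.98, -0.199, 0.0], [0.0, 0.0, -1.0]]
wrist_force: [0.4, 0.2, 0.0]
width: 0.0399
```

```bash
cat > chk.py <<'E'
from h import *
import sys
o=ctrl.observe();p=o['tcp_pos'];print('t',round(o['clock'],2),'tcp',p.round(4),'F',o['wrist_force'].round(1))
t=np.load('pics/sc0.npy')[223:244,197:222]   # small roundel template, centre ~ (209,233)
b=ctrl.get_image('scene')[:,:,::-1].copy();np.save('pics/last.npy',b)
r=cv2.matchTemplate(b[180:290,150:260],t,cv2.TM_CCOEFF_NORMED);_,s,_,l=cv2.minMaxLoc(r)
x,y=l;sub=lambda a,c,d:0.5*(a-d)/(a-2*c+d)
dx=sub(r[y,x-1],r[y,x],r[y,x+1]);dy=sub(r[y-1,x],r[y,x],r[y+1,x])
uv=np.array([150+x+dx+12,180+y+dy+10]);print('score',round(float(s),3),'uv',uv.round(1))
d=np.array([.2,.98,0]);S0=np.array([.5714,.1074,.030])
for z in (.036,.030,.024,.018,.012): # pushed distance consistent with each height along line, and lateral residual
    q=ray('scene',*uv,z)-S0;q[2]=0;print(z,'moved',round(q@d*1000,1),'lat',round((q@np.array([.98,-.2,0]))*1000,1))
E
python3 chk.py
```

```text
t 4.0 tcp [ 0.5249 -0.1187  0.0205] F [0.4 0.2 0. ]
score 0.983 uv [203.9 235. ]
0.036 moved 16.3 lat -12.1
0.03 moved 15.1 lat -5.6
0.024 moved 13.9 lat 1.0
0.018 moved 12.7 lat 7.6
0.012 moved 11.5 lat 14.2
```

Emit:
step_arm([
  {"tx": 4, "ty": 0, "tz": 0, "wx": 0, "wy": 0, "wz": 0},
  {"tx": 4, "ty": 0, "tz": 0, "wx": 0, "wy": 0, "wz": 0},
  {"tx": 2, "ty": 0, "tz": 0, "wx": 0, "wy": 0, "wz": 0},
  {"tx": 0, "ty": 0, "tz": 0, "wx": 0, "wy": 0, "wz": 0},
  {"tx": 0, "ty": 0, "tz": 0, "wx": 0, "wy": 0, "wz": 0},
])

```text
clock: 4.68
tcp_pos: [0.5269, -0.1088, 0.0206]
eef_rot: [[0.199, 0.98, 0.0], [0.98, -0.199, 0.0], [0.0, 0.0, -1.0]]
wrist_force: [0.3, -0.6, 0.1]
width: 0.04
```

Emit:
step_arm([
  {"tx": -7, "ty": 0, "tz": 0, "wx": 0, "wy": 0, "wz": 0},
  {"tx": 0, "ty": 0, "tz": 0, "wx": 0, "wy": 0, "wz": 0},
  {"tx": 0, "ty": 0, "tz": 0, "wx": 0, "wy": 0, "wz": 0},
  {"tx": 0, "ty": 0, "tz": 0, "wx": 0, "wy": 0, "wz": 0},
  {"tx": 0, "ty": 0, "tz": 0, "wx": 0, "wy": 0, "wz": 0},
])

```text
clock: 5.3
tcp_pos: [0.5255, -0.1157, 0.0206]
eef_rot: [[0.199, 0.98, 0.0], [0.98, -0.199, 0.0], [0.0, 0.0, -1.0]]
wrist_force: [0.1, -0.1, 0.6]
width: 0.04
```

```bash
python3 chk.py; python3 -c "
from h import *
q=ray('scene',209,233,.03)-np.array([.5714,.1074,.030]);print(q@[.2,.98,0],q@[.98,-.2,0])"
```

```text
t 5.3 tcp [ 0.5255 -0.1157  0.0206] F [ 0.1 -0.1  0.6]
score 0.957 uv [199.8 236.6]
0.036 moved 25.7 lat -13.7
0.03 moved 24.6 lat -7.1
0.024 moved 23.5 lat -0.6
0.018 moved 22.3 lat 6.0
0.012 moved 21.2 lat 12.6
0.003090934834511284 -0.0034812302660963686
```

Emit:
step_arm([
  {"tx": 7, "ty": 0, "tz": 0, "wx": 0, "wy": 0, "wz": 0},
  {"tx": 5, "ty": 0, "tz": 0, "wx": 0, "wy": 0, "wz": 0},
  {"tx": 0, "ty": 0, "tz": 0, "wx": 0, "wy": 0, "wz": 0},
  {"tx": 0, "ty": 0, "tz": 0, "wx": 0, "wy": 0, "wz": 0},
  {"tx": -7, "ty": 0, "tz": 0, "wx": 0, "wy": 0, "wz": 0},
])

```text
clock: 5.98
tcp_pos: [0.5265, -0.1107, 0.0206]
eef_rot: [[0.198, 0.98, 0.0], [0.98, -0.198, 0.0], [0.0, 0.0, -1.0]]
wrist_force: [-0.0, -0.1, -0.4]
width: 0.04
```

Emit:
step_arm([
  {"tx": 0, "ty": 0, "tz": 0, "wx": 0, "wy": 0, "wz": 0},
  {"tx": 0, "ty": 0, "tz": 0, "wx": 0, "wy": 0, "wz": 0},
  {"tx": 0, "ty": 0, "tz": 0, "wx": 0, "wy": 0, "wz": 0},
  {"tx": 0, "ty": 0, "tz": 0, "wx": 0, "wy": 0, "wz": 0},
  {"tx": 0, "ty": 0, "tz": 0, "wx": 0, "wy": 0, "wz": 0},
])

```text
clock: 6.6
tcp_pos: [0.5265, -0.1109, 0.0205]
eef_rot: [[0.199, 0.98, 0.0], [0.98, -0.199, -0.0], [-0.0, 0.0, -1.0]]
wrist_force: [-0.2, 0.2, 1.4]
width: 0.04
```

```bash
python3 chk.py
```

```text
t 6.6 tcp [ 0.5265 -0.1109  0.0205] F [-0.2  0.2  1.4]
score 0.957 uv [197.7 237.6]
0.036 moved 30.7 lat -15.1
0.03 moved 29.6 lat -8.6
0.024 moved 28.6 lat -2.0
0.018 moved 27.5 lat 4.5
0.012 moved 26.5 lat 11.1
```

Emit:
step_arm([
  {"tx": 7, "ty": 0, "tz": 0, "wx": 0, "wy": 0, "wz": 0},
  {"tx": 5, "ty": 0, "tz": 0, "wx": 0, "wy": 0, "wz": 0},
  {"tx": 0, "ty": 0, "tz": 0, "wx": 0, "wy": 0, "wz": 0},
  {"tx": 0, "ty": 0, "tz": 0, "wx": 0, "wy": 0, "wz": 0},
  {"tx": -7, "ty": 0, "tz": 0, "wx": 0, "wy": 0, "wz": 0},
])

```text
clock: 7.28
tcp_pos: [0.5275, -0.1058, 0.0206]
eef_rot: [[0.198, 0.98, 0.0], [0.98, -0.198, 0.0], [0.0, 0.0, -1.0]]
wrist_force: [0.3, 0.1, 0.5]
width: 0.04
```

Emit:
step_arm([
  {"tx": 0, "ty": 0, "tz": 0, "wx": 0, "wy": 0, "wz": 0},
  {"tx": 0, "ty": 0, "tz": 0, "wx": 0, "wy": 0, "wz": 0},
  {"tx": 0, "ty": 0, "tz": 0, "wx": 0, "wy": 0, "wz": 0},
  {"tx": 0, "ty": 0, "tz": 0, "wx": 0, "wy": 0, "wz": 0},
  {"tx": 0, "ty": 0, "tz": 0, "wx": 0, "wy": 0, "wz": 0},
])

```text
clock: 7.9
tcp_pos: [0.5275, -0.106, 0.0206]
eef_rot: [[0.199, 0.98, 0.0], [0.98, -0.199, -0.0], [-0.0, 0.0, -1.0]]
wrist_force: [0.6, -0.6, -0.9]
width: 0.04
```

```bash
python3 chk.py
```

```text
t 7.9 tcp [ 0.5275 -0.106   0.0206] F [ 0.6 -0.6 -0.9]
score 0.954 uv [195.7 238.5]
0.036 moved 35.2 lat -16.2
0.03 moved 34.2 lat -9.7
0.024 moved 33.2 lat -3.1
0.018 moved 32.2 lat 3.4
0.012 moved 31.2 lat 9.9
```

Emit:
step_arm([
  {"tx": 7, "ty": 0, "tz": 0, "wx": 0, "wy": 0, "wz": 0},
  {"tx": 5, "ty": 0, "tz": 0, "wx": 0, "wy": 0, "wz": 0},
  {"tx": 0, "ty": 0, "tz": 0, "wx": 0, "wy": 0, "wz": 0},
  {"tx": 0, "ty": 0, "tz": 0, "wx": 0, "wy": 0, "wz": 0},
  {"tx": -7, "ty": 0, "tz": 0, "wx": 0, "wy": 0, "wz": 0},
])

```text
clock: 8.57
tcp_pos: [0.5285, -0.1009, 0.0206]
eef_rot: [[0.198, 0.98, 0.0], [0.98, -0.198, 0.0], [0.0, 0.0, -1.0]]
wrist_force: [0.3, -0.5, -0.7]
width: 0.0398
```

Emit:
step_arm([
  {"tx": 0, "ty": 0, "tz": 0, "wx": 0, "wy": 0, "wz": 0},
  {"tx": 0, "ty": 0, "tz": 0, "wx": 0, "wy": 0, "wz": 0},
  {"tx": 0, "ty": 0, "tz": 0, "wx": 0, "wy": 0, "wz": 0},
  {"tx": 0, "ty": 0, "tz": 0, "wx": 0, "wy": 0, "wz": 0},
  {"tx": 0, "ty": 0, "tz": 0, "wx": 0, "wy": 0, "wz": 0},
])

```text
clock: 9.2
tcp_pos: [0.5285, -0.1011, 0.0206]
eef_rot: [[0.199, 0.98, 0.0], [0.98, -0.199, -0.0], [-0.0, 0.0, -1.0]]
wrist_force: [-0.2, 0.6, -0.0]
width: 0.0403
```

```bash
python3 chk.py
```

```text
t 9.2 tcp [ 0.5285 -0.1011  0.0206] F [-0.2  0.6 -0. ]
score 0.953 uv [194.2 239.5]
0.036 moved 38.9 lat -18.0
0.03 moved 37.9 lat -11.4
0.024 moved 36.9 lat -4.9
0.018 moved 36.0 lat 1.6
0.012 moved 35.0 lat 8.1
```

Emit:
step_arm([
  {"tx": 7, "ty": 0, "tz": 0, "wx": 0, "wy": 0, "wz": 0},
  {"tx": 5, "ty": 0, "tz": 0, "wx": 0, "wy": 0, "wz": 0},
  {"tx": 0, "ty": 0, "tz": 0, "wx": 0, "wy": 0, "wz": 0},
  {"tx": 0, "ty": 0, "tz": 0, "wx": 0, "wy": 0, "wz": 0},
  {"tx": -7, "ty": 0, "tz": 0, "wx": 0, "wy": 0, "wz": 0},
])

```text
clock: 9.88
tcp_pos: [0.5295, -0.096, 0.0206]
eef_rot: [[0.198, 0.98, 0.0], [0.98, -0.198, 0.0], [0.0, 0.0, -1.0]]
wrist_force: [-0.0, -0.5, -0.2]
width: 0.0399
```

Emit:
step_arm([
  {"tx": 0, "ty": 0, "tz": 0, "wx": 0, "wy": 0, "wz": 0},
  {"tx": 0, "ty": 0, "tz": 0, "wx": 0, "wy": 0, "wz": 0},
  {"tx": 0, "ty": 0, "tz": 0, "wx": 0, "wy": 0, "wz": 0},
  {"tx": 0, "ty": 0, "tz": 0, "wx": 0, "wy": 0, "wz": 0},
  {"tx": 0, "ty": 0, "tz": 0, "wx": 0, "wy": 0, "wz": 0},
])

```text
clock: 10.5
tcp_pos: [0.5295, -0.0962, 0.0205]
eef_rot: [[0.199, 0.98, 0.0], [0.98, -0.199, -0.0], [-0.0, 0.0, -1.0]]
wrist_force: [0.1, 0.1, -0.0]
width: 0.0401
```

```bash
python3 chk.py
```

```text
t 10.5 tcp [ 0.5295 -0.0962  0.0205] F [ 0.1  0.1 -0. ]
score 0.946 uv [191.8 240.5]
0.036 moved 44.3 lat -19.2
0.03 moved 43.4 lat -12.7
0.024 moved 42.5 lat -6.1
0.018 moved 41.6 lat 0.4
0.012 moved 40.7 lat 6.9
```

Emit:
step_arm([
  {"tx": 7, "ty": 0, "tz": 0, "wx": 0, "wy": 0, "wz": 0},
  {"tx": 5, "ty": 0, "tz": 0, "wx": 0, "wy": 0, "wz": 0},
  {"tx": 0, "ty": 0, "tz": 0, "wx": 0, "wy": 0, "wz": 0},
  {"tx": 0, "ty": 0, "tz": 0, "wx": 0, "wy": 0, "wz": 0},
  {"tx": -7, "ty": 0, "tz": 0, "wx": 0, "wy": 0, "wz": 0},
])

```text
clock: 11.18
tcp_pos: [0.5305, -0.0911, 0.0206]
eef_rot: [[0.198, 0.98, 0.0], [0.98, -0.198, 0.0], [0.0, 0.0, -1.0]]
wrist_force: [-0.0, 0.4, 0.3]
width: 0.0397
```

Emit:
step_arm([
  {"tx": 0, "ty": 0, "tz": 0, "wx": 0, "wy": 0, "wz": 0},
  {"tx": 0, "ty": 0, "tz": 0, "wx": 0, "wy": 0, "wz": 0},
  {"tx": 0, "ty": 0, "tz": 0, "wx": 0, "wy": 0, "wz": 0},
  {"tx": 0, "ty": 0, "tz": 0, "wx": 0, "wy": 0, "wz": 0},
  {"tx": 0, "ty": 0, "tz": 0, "wx": 0, "wy": 0, "wz": 0},
])

```text
clock: 11.8
tcp_pos: [0.5305, -0.0913, 0.0206]
eef_rot: [[0.199, 0.98, 0.0], [0.98, -0.199, -0.0], [-0.0, 0.0, -1.0]]
wrist_force: [1.2, -0.1, -0.9]
width: 0.0397
```

```bash
python3 chk.py
```

```text
t 11.8 tcp [ 0.5305 -0.0913  0.0206] F [ 1.2 -0.1 -0.9]
score 0.947 uv [189.9 241.6]
0.036 moved 48.8 lat -21.0
0.03 moved 47.9 lat -14.5
0.024 moved 47.0 lat -8.0
0.018 moved 46.2 lat -1.5
0.012 moved 45.3 lat 5.0
```

Emit:
step_arm([
  {"tx": 7, "ty": 0, "tz": 0, "wx": 0, "wy": 0, "wz": 0},
  {"tx": 5, "ty": 0, "tz": 0, "wx": 0, "wy": 0, "wz": 0},
  {"tx": 0, "ty": 0, "tz": 0, "wx": 0, "wy": 0, "wz": 0},
  {"tx": 0, "ty": 0, "tz": 0, "wx": 0, "wy": 0, "wz": 0},
  {"tx": -7, "ty": 0, "tz": 0, "wx": 0, "wy": 0, "wz": 0},
])

```text
clock: 12.48
tcp_pos: [0.5315, -0.0862, 0.0206]
eef_rot: [[0.198, 0.98, 0.0], [0.98, -0.198, 0.0], [0.0, -0.0, -1.0]]
wrist_force: [-0.5, 0.2, 0.2]
width: 0.0399
```

Emit:
step_arm([
  {"tx": 0, "ty": 0, "tz": 0, "wx": 0, "wy": 0, "wz": 0},
  {"tx": 0, "ty": 0, "tz": 0, "wx": 0, "wy": 0, "wz": 0},
  {"tx": 0, "ty": 0, "tz": 0, "wx": 0, "wy": 0, "wz": 0},
  {"tx": 0, "ty": 0, "tz": 0, "wx": 0, "wy": 0, "wz": 0},
  {"tx": 0, "ty": 0, "tz": 0, "wx": 0, "wy": 0, "wz": 0},
])

```text
clock: 13.1
tcp_pos: [0.5314, -0.0864, 0.0205]
eef_rot: [[0.199, 0.98, -0.0], [0.98, -0.199, -0.0], [-0.0, 0.0, -1.0]]
wrist_force: [0.2, 0.2, 0.6]
width: 0.0399
```

```bash
python3 chk.py
```

```text
t 13.1 tcp [ 0.5314 -0.0864  0.0205] F [0.2 0.2 0.6]
score 0.952 uv [188.1 242.8]
0.036 moved 53.2 lat -23.0
0.03 moved 52.3 lat -16.5
0.024 moved 51.5 lat -10.0
0.018 moved 50.7 lat -3.6
0.012 moved 49.9 lat 2.9
```

Emit:
step_arm([
  {"tx": 7, "ty": 0, "tz": 0, "wx": 0, "wy": 0, "wz": 0},
  {"tx": 5, "ty": 0, "tz": 0, "wx": 0, "wy": 0, "wz": 0},
  {"tx": 0, "ty": 0, "tz": 0, "wx": 0, "wy": 0, "wz": 0},
  {"tx": 0, "ty": 0, "tz": 0, "wx": 0, "wy": 0, "wz": 0},
  {"tx": -7, "ty": 0, "tz": 0, "wx": 0, "wy": 0, "wz": 0},
])

```text
clock: 13.78
tcp_pos: [0.5325, -0.0813, 0.0206]
eef_rot: [[0.198, 0.98, 0.0], [0.98, -0.198, 0.0], [0.0, 0.0, -1.0]]
wrist_force: [-0.4, -0.5, -0.3]
width: 0.0397
```

Emit:
step_arm([
  {"tx": 0, "ty": 0, "tz": 0, "wx": 0, "wy": 0, "wz": 0},
  {"tx": 0, "ty": 0, "tz": 0, "wx": 0, "wy": 0, "wz": 0},
  {"tx": 0, "ty": 0, "tz": 0, "wx": 0, "wy": 0, "wz": 0},
  {"tx": 0, "ty": 0, "tz": 0, "wx": 0, "wy": 0, "wz": 0},
  {"tx": 0, "ty": 0, "tz": 0, "wx": 0, "wy": 0, "wz": 0},
])

```text
clock: 14.4
tcp_pos: [0.5325, -0.0815, 0.0206]
eef_rot: [[0.199, 0.98, 0.0], [0.98, -0.199, -0.0], [-0.0, 0.0, -1.0]]
wrist_force: [0.3, 0.0, -0.0]
width: 0.0401
```

```bash
python3 chk.py
```

```text
t 14.4 tcp [ 0.5325 -0.0815  0.0206] F [ 0.3  0.  -0. ]
score 0.945 uv [186.3 243.8]
0.036 moved 57.5 lat -24.6
0.03 moved 56.7 lat -18.2
0.024 moved 55.9 lat -11.7
0.018 moved 55.1 lat -5.3
0.012 moved 54.3 lat 1.2
```

Emit:
step_arm([
  {"tx": 7, "ty": 0, "tz": 0, "wx": 0, "wy": 0, "wz": 0},
  {"tx": 5, "ty": 0, "tz": 0, "wx": 0, "wy": 0, "wz": 0},
  {"tx": 0, "ty": 0, "tz": 0, "wx": 0, "wy": 0, "wz": 0},
  {"tx": 0, "ty": 0, "tz": 0, "wx": 0, "wy": 0, "wz": 0},
  {"tx": -7, "ty": 0, "tz": 0, "wx": 0, "wy": 0, "wz": 0},
])

```text
clock: 15.08
tcp_pos: [0.5335, -0.0764, 0.0206]
eef_rot: [[0.198, 0.98, 0.0], [0.98, -0.198, 0.0], [0.0, 0.0, -1.0]]
wrist_force: [0.1, -0.1, -0.5]
width: 0.0397
```

Emit:
step_arm([
  {"tx": 0, "ty": 0, "tz": 0, "wx": 0, "wy": 0, "wz": 0},
  {"tx": 0, "ty": 0, "tz": 0, "wx": 0, "wy": 0, "wz": 0},
  {"tx": 0, "ty": 0, "tz": 0, "wx": 0, "wy": 0, "wz": 0},
  {"tx": 0, "ty": 0, "tz": 0, "wx": 0, "wy": 0, "wz": 0},
  {"tx": 0, "ty": 0, "tz": 0, "wx": 0, "wy": 0, "wz": 0},
])

```text
clock: 15.7
tcp_pos: [0.5334, -0.0766, 0.0205]
eef_rot: [[0.199, 0.98, -0.0], [0.98, -0.199, -0.0], [-0.0, -0.0, -1.0]]
wrist_force: [-0.7, -0.6, -0.3]
width: 0.0398
```

```bash
python3 chk.py; python3 -c "
from h import *
b=np.load('pics/last.npy')[170:290,150:350];cv2.imwrite('pics/c2.png',cv2.resize(b,None,fx=4,fy=4,interpolation=2))"
```

```text
t 15.7 tcp [ 0.5334 -0.0766  0.0205] F [-0.7 -0.6 -0.3]
score 0.931 uv [184.2 244.6]
0.036 moved 62.1 lat -25.4
0.03 moved 61.3 lat -18.9
0.024 moved 60.6 lat -12.5
0.018 moved 59.8 lat -6.1
0.012 moved 59.1 lat 0.4
```

View pics/c2.png

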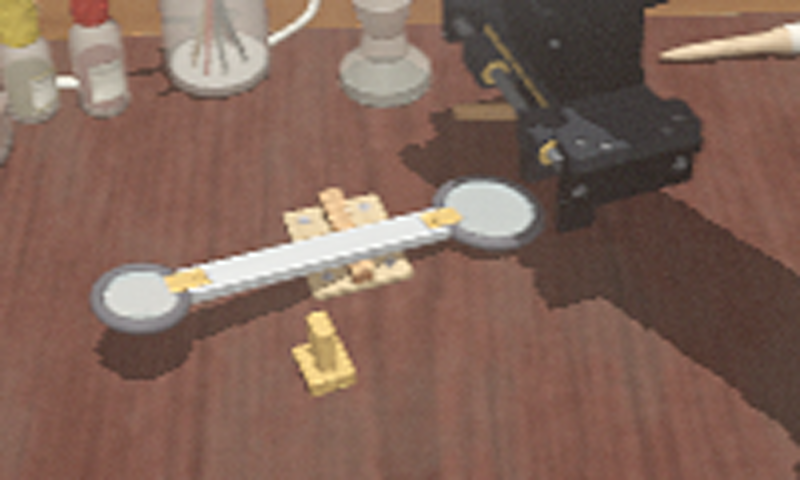

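The arm is still tilted: the small roundel sits at crop pixel (140,297) with its shadow well below it. I'll keep pushing.

Emit:
step_arm([
  {"tx": 0, "ty": 0, "tz": 0, "wx": 0, "wy": 0, "wz": 0},
  {"tx": 0, "ty": 0, "tz": 0, "wx": 0, "wy": 0, "wz": 0},
  {"tx": 0, "ty": 0, "tz": 0, "wx": 0, "wy": 0, "wz": 0},
  {"tx": 0, "ty": 0, "tz": 0, "wx": 0, "wy": 0, "wz": 0},
  {"tx": 0, "ty": 0, "tz": 0, "wx": 0, "wy": 0, "wz": 0},
])

```text
clock: 16.38
tcp_pos: [0.5334, -0.0767, 0.0205]
eef_rot: [[0.199, 0.98, -0.0], [0.98, -0.199, -0.0], [-0.0, -0.0, -1.0]]
wrist_force: [0.0, -0.1, -0.4]
width: 0.0401
```

```bash
python3 chk.py
```

```text
t 16.38 tcp [ 0.5334 -0.0767  0.0205] F [ 0.  -0.1 -0.4]
score 0.931 uv [184.2 244.6]
0.036 moved 62.1 lat -25.4
0.03 moved 61.3 lat -19.0
0.024 moved 60.6 lat -12.5
0.018 moved 59.8 lat -6.1
0.012 moved 59.1 lat 0.4
```

Not rocking. Next push.

Emit:
step_arm([
  {"tx": 7, "ty": 0, "tz": 0, "wx": 0, "wy": 0, "wz": 0},
  {"tx": 5, "ty": 0, "tz": 0, "wx": 0, "wy": 0, "wz": 0},
  {"tx": 0, "ty": 0, "tz": 0, "wx": 0, "wy": 0, "wz": 0},
  {"tx": 0, "ty": 0, "tz": 0, "wx": 0, "wy": 0, "wz": 0},
  {"tx": -7, "ty": 0, "tz": 0, "wx": 0, "wy": 0, "wz": 0},
])

```text
clock: 17.05
tcp_pos: [0.5345, -0.0715, 0.0206]
eef_rot: [[0.198, 0.98, 0.0], [0.98, -0.198, 0.0], [0.0, 0.0, -1.0]]
wrist_force: [-0.0, -0.5, -0.5]
width: 0.0398
```

Emit:
step_arm([
  {"tx": 0, "ty": 0, "tz": 0, "wx": 0, "wy": 0, "wz": 0},
  {"tx": 0, "ty": 0, "tz": 0, "wx": 0, "wy": 0, "wz": 0},
  {"tx": 0, "ty": 0, "tz": 0, "wx": 0, "wy": 0, "wz": 0},
  {"tx": 0, "ty": 0, "tz": 0, "wx": 0, "wy": 0, "wz": 0},
  {"tx": 0, "ty": 0, "tz": 0, "wx": 0, "wy": 0, "wz": 0},
])

```text
clock: 17.68
tcp_pos: [0.5344, -0.0717, 0.0205]
eef_rot: [[0.199, 0.98, 0.0], [0.98, -0.199, -0.0], [-0.0, 0.0, -1.0]]
wrist_force: [-0.6, -0.1, -0.6]
width: 0.0399
```

```bash
python3 chk.py
```

```text
t 17.68 tcp [ 0.5344 -0.0717  0.0205] F [-0.6 -0.1 -0.6]
score 0.941 uv [182.2 246.1]
0.036 moved 66.8 lat -28.2
0.03 moved 66.1 lat -21.8
0.024 moved 65.4 lat -15.4
0.018 moved 64.7 lat -9.0
0.012 moved 64.0 lat -2.6
```

Emit:
step_arm([
  {"tx": 7, "ty": 0, "tz": 0, "wx": 0, "wy": 0, "wz": 0},
  {"tx": 5, "ty": 0, "tz": 0, "wx": 0, "wy": 0, "wz": 0},
  {"tx": 0, "ty": 0, "tz": 0, "wx": 0, "wy": 0, "wz": 0},
  {"tx": 0, "ty": 0, "tz": 0, "wx": 0, "wy": 0, "wz": 0},
  {"tx": -7, "ty": 0, "tz": 0, "wx": 0, "wy": 0, "wz": 0},
])

```text
clock: 18.35
tcp_pos: [0.5355, -0.0666, 0.0206]
eef_rot: [[0.198, 0.98, 0.0], [0.98, -0.198, 0.0], [0.0, 0.0, -1.0]]
wrist_force: [-0.2, 0.2, -0.1]
width: 0.0399
```

Emit:
step_arm([
  {"tx": 0, "ty": 0, "tz": 0, "wx": 0, "wy": 0, "wz": 0},
  {"tx": 0, "ty": 0, "tz": 0, "wx": 0, "wy": 0, "wz": 0},
  {"tx": 0, "ty": 0, "tz": 0, "wx": 0, "wy": 0, "wz": 0},
  {"tx": 0, "ty": 0, "tz": 0, "wx": 0, "wy": 0, "wz": 0},
  {"tx": 0, "ty": 0, "tz": 0, "wx": 0, "wy": 0, "wz": 0},
])

```text
clock: 18.98
tcp_pos: [0.5354, -0.0668, 0.0205]
eef_rot: [[0.199, 0.98, 0.0], [0.98, -0.199, -0.0], [-0.0, 0.0, -1.0]]
wrist_force: [0.2, 0.2, -1.3]
width: 0.0399
```

```bash
python3 chk.py
```

```text
t 18.98 tcp [ 0.5354 -0.0668  0.0205] F [ 0.2  0.2 -1.3]
score 0.861 uv [179.8 257.7]
0.036 moved 78.7 lat -59.2
0.03 moved 78.1 lat -53.0
0.024 moved 77.5 lat -46.9
0.018 moved 77.0 lat -40.8
0.012 moved 76.4 lat -34.7
```

```bash
python3 - <<'E'
from h import *
import chk
a=np.load('pics/last.npy')[175:295,140:340]
t=ctrl.get_image('top')[:,:,::-1].copy();np.save('pics/top1.npy',t)
b=t[165:245,150:283]
cv2.imwrite('pics/c3.png',np.vstack([cv2.resize(a,(500,300),interpolation=2),cv2.resize(b,(500,300),interpolation=2)]))
E
```

```text
t 19.02 tcp [ 0.5354 -0.0668  0.0205] F [0.8 0.3 0.9]
score 0.853 uv [179.6 257.5]
0.036 moved 79.0 lat -58.5
0.03 moved 78.4 lat -52.4
0.024 moved 77.9 lat -46.3
0.018 moved 77.3 lat -40.1
0.012 moved 76.7 lat -34.0
```

View pics/c3.png

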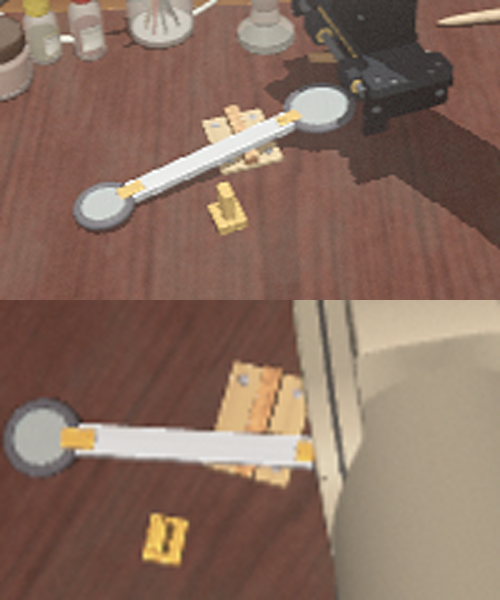

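```bash
python3 - <<'E'
from h import *
np.set_printoptions(precision=4,suppress=True)
import chk
for s in [(182,257.4),(181.6,256.8)]:
  for z in(.005,.012,.02,.028,.036):print(z,ray('top',161.2,201.5,z)[:2],ray('scene',*s,z)[:2])
print(ray('top',150+317/3.76,165+154/3.75,.024))
E
```

```text
t 19.12 tcp [ 0.5354 -0.0668  0.0205] F [-0.1 -0.6 -0.1]
score 0.88 uv [179.8 256. ]
0.036 moved 77.7 lat -54.4
0.03 moved 77.1 lat -48.3
0.024 moved 76.5 lat -42.1
0.018 moved 76.0 lat -35.9
0.012 moved 75.4 lat -29.8
0.005 [0.5564 0.1857] [0.5577 0.1828]
0.012 [0.5554 0.1837] [0.5509 0.185 ]
0.02 [0.5542 0.1815] [0.543  0.1874]
0.028 [0.553  0.1792] [0.5352 0.1898]
0.036 [0.5519 0.177 ] [0.5274 0.1923]
0.005 [0.5564 0.1857] [0.5598 0.1828]
0.012 [0.5554 0.1837] [0.5529 0.185 ]
0.02 [0.5542 0.1815] [0.5451 0.1874]
0.028 [0.553  0.1792] [0.5373 0.1898]
0.036 [0.5519 0.177 ] [0.5294 0.1923]
[0.5441 0.0051 0.024 ]
```

Emit:
step_arm([
  {"tx": -4, "ty": 0, "tz": 0, "wx": 0, "wy": 0, "wz": 0},
  {"tx": 0, "ty": 0, "tz": 0, "wx": 0, "wy": 0, "wz": 0},
  {"tx": 0, "ty": 0, "tz": 0, "wx": 0, "wy": 0, "wz": 0},
  {"tx": 0, "ty": 0, "tz": 0, "wx": 0, "wy": 0, "wz": 0},
  {"tx": 0, "ty": 0, "tz": 0, "wx": 0, "wy": 0, "wz": 0},
])

```text
clock: 19.8
tcp_pos: [0.5347, -0.0707, 0.0206]
eef_rot: [[0.199, 0.98, 0.0], [0.98, -0.199, -0.0], [-0.0, 0.0, -1.0]]
wrist_force: [-0.1, 0.2, 0.2]
width: 0.0401
```

Emit:
step_arm([
  {"tx": 0, "ty": 0, "tz": 0, "wx": 0, "wy": 0, "wz": 0},
  {"tx": 0, "ty": 0, "tz": 0, "wx": 0, "wy": 0, "wz": 0},
  {"tx": 0, "ty": 0, "tz": 0, "wx": 0, "wy": 0, "wz": 0},
  {"tx": 0, "ty": 0, "tz": 0, "wx": 0, "wy": 0, "wz": 0},
  {"tx": 0, "ty": 0, "tz": 0, "wx": 0, "wy": 0, "wz": 0},
])

```text
clock: 20.42
tcp_pos: [0.5346, -0.0708, 0.0205]
eef_rot: [[0.199, 0.98, -0.0], [0.98, -0.199, -0.0], [-0.0, 0.0, -1.0]]
wrist_force: [0.3, -0.3, 1.2]
width: 0.0399
```

```bash
python3 chk.py; python3 chk.py|head -2;python3 chk.py|head -2;python3 -c "
from h import *
for z in (.008,.016,.024,.032,.04):print(z,proj('scene',[.5536,.1805,z]))"
```

```text
t 20.43 tcp [ 0.5346 -0.0708  0.0205] F [ 0.3 -0.3  1.2]
score 0.891 uv [179.1 254.6]
0.036 moved 78.1 lat -50.2
0.03 moved 77.5 lat -44.0
0.024 moved 76.9 lat -37.8
0.018 moved 76.3 lat -31.6
0.012 moved 75.7 lat -25.4
t 20.48 tcp [ 0.5346 -0.0708  0.0205] F [-0.1  0.5 -0.6]
score 0.902 uv [179.5 253.2]
t 20.52 tcp [ 0.5347 -0.0708  0.0206] F [ 0.2 -1.   0.1]
score 0.906 uv [179.1 252.6]
0.008 [183.65558925 257.11230139]
0.016 [183.19480496 254.39836635]
0.024 [182.72892022 251.65439065]
0.032 [182.25784989 248.87987274]
0.04 [181.7815069  246.07429982]
```

Emit:
step_arm([
  {"tx": 0, "ty": 0, "tz": 0, "wx": 0, "wy": 0, "wz": 0},
  {"tx": 0, "ty": 0, "tz": 0, "wx": 0, "wy": 0, "wz": 0},
  {"tx": 0, "ty": 0, "tz": 0, "wx": 0, "wy": 0, "wz": 0},
  {"tx": 0, "ty": 0, "tz": 0, "wx": 0, "wy": 0, "wz": 0},
  {"tx": 0, "ty": 0, "tz": 0, "wx": 0, "wy": 0, "wz": 0},
])

```text
clock: 21.2
tcp_pos: [0.5346, -0.0708, 0.0205]
eef_rot: [[0.199, 0.98, 0.0], [0.98, -0.199, -0.0], [-0.0, 0.0, -1.0]]
wrist_force: [0.2, -0.1, 0.6]
width: 0.0398
```

Emit:
step_arm([
  {"tx": 0, "ty": 0, "tz": 0, "wx": 0, "wy": 0, "wz": 0},
  {"tx": 0, "ty": 0, "tz": 0, "wx": 0, "wy": 0, "wz": 0},
  {"tx": 0, "ty": 0, "tz": 0, "wx": 0, "wy": 0, "wz": 0},
  {"tx": 0, "ty": 0, "tz": 0, "wx": 0, "wy": 0, "wz": 0},
  {"tx": 0, "ty": 0, "tz": 0, "wx": 0, "wy": 0, "wz": 0},
])

```text
clock: 21.82
tcp_pos: [0.5347, -0.0708, 0.0206]
eef_rot: [[0.199, 0.98, 0.0], [0.98, -0.199, -0.0], [-0.0, 0.0, -1.0]]
wrist_force: [-0.1, 0.2, 0.8]
width: 0.0401
```

```bash
for i in 1 2 3 4; do python3 chk.py|head -2;done; python3 - <<'E'
from h import *
np.save('pics/sc_l.npy',ctrl.get_image('scene')[:,:,::-1]);np.save('pics/top2.npy',ctrl.get_image('top')[:,:,::-1])
a=np.load('pics/sc_l.npy')[175:295,140:340];b=np.load('pics/top2.npy')[170:240,145:265]
cv2.imwrite('pics/c4.png',cv2.resize(b,None,fx=6,fy=6,interpolation=2))
E
```

```text
t 21.82 tcp [ 0.5347 -0.0708  0.0206] F [-0.1  0.2  0.8]
score 0.873 uv [179.4 255.9]
t 21.88 tcp [ 0.5347 -0.0708  0.0206] F [ 1.2  0.5 -0.4]
score 0.88 uv [179.8 256. ]
t 21.93 tcp [ 0.5346 -0.0708  0.0205] F [ 0.3 -0.3  0.6]
score 0.875 uv [179.8 256. ]
t 21.98 tcp [ 0.5346 -0.0708  0.0205] F [ 0.7 -0.7 -0.5]
score 0.884 uv [179.7 255.8]
```

View pics/c4.png

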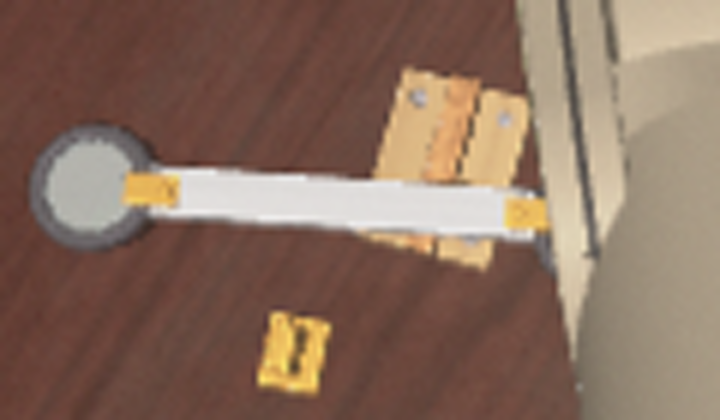

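```bash
for i in 1 2 3 4 5 6 7 8 9 10; do python3 chk.py|head -2|tail -1;done; python3 -c "
from h import *;print(ctrl.observe()['clock'])"
```

```text
score 0.895 uv [179.4 253.5]
score 0.9 uv [179.2 252.9]
score 0.898 uv [179.9 253.2]
score 0.891 uv [179.2 254.7]
score 0.888 uv [179.9 255.1]
score 0.88 uv [179.5 255.7]
score 0.886 uv [179.7 255.8]
score 0.873 uv [179.4 255.9]
score 0.88 uv [179.8 255.1]
score 0.891 uv [179.1 254.7]
22.625
```

Emit:
step_arm([
  {"tx": 0, "ty": 0, "tz": 0, "wx": 0, "wy": 0, "wz": 0},
  {"tx": 0, "ty": 0, "tz": 0, "wx": 0, "wy": 0, "wz": 0},
  {"tx": 0, "ty": 0, "tz": 0, "wx": 0, "wy": 0, "wz": 0},
  {"tx": 0, "ty": 0, "tz": 0, "wx": 0, "wy": 0, "wz": 0},
  {"tx": 0, "ty": 0, "tz": 0, "wx": 0, "wy": 0, "wz": 0},
])

```text
clock: 23.25
tcp_pos: [0.5346, -0.0708, 0.0206]
eef_rot: [[0.199, 0.98, 0.0], [0.98, -0.199, -0.0], [-0.0, 0.0, -1.0]]
wrist_force: [-0.4, -0.2, 0.3]
width: 0.0398
```

Emit:
step_arm([
  {"tx": 0, "ty": 0, "tz": 0, "wx": 0, "wy": 0, "wz": 0},
  {"tx": 0, "ty": 0, "tz": 0, "wx": 0, "wy": 0, "wz": 0},
  {"tx": 0, "ty": 0, "tz": 0, "wx": 0, "wy": 0, "wz": 0},
  {"tx": 0, "ty": 0, "tz": 0, "wx": 0, "wy": 0, "wz": 0},
  {"tx": 0, "ty": 0, "tz": 0, "wx": 0, "wy": 0, "wz": 0},
])

```text
clock: 23.88
tcp_pos: [0.5347, -0.0708, 0.0205]
eef_rot: [[0.199, 0.98, 0.0], [0.98, -0.199, -0.0], [-0.0, 0.0, -1.0]]
wrist_force: [0.1, 0.8, -0.3]
width: 0.04
```

```bash
for i in 1 2 3 4 5 6 7 8; do python3 chk.py|head -2|tail -1;done; python3 - <<'E'
from h import *
np.save('pics/sc_l.npy',ctrl.get_image('scene')[:,:,::-1]);np.save('pics/top2.npy',ctrl.get_image('top')[:,:,::-1])
o=ctrl.observe();print(o['clock'])
a=np.load('pics/sc_l.npy')[205:270,165:300]
b=np.load('pics/top2.npy')[170:240,145:265]
cv2.imwrite('pics/c5.png',np.vstack([cv2.resize(a,(720,347),interpolation=2)[:240],cv2.resize(b,(618,360),interpolation=2)] if 0 else [cv2.resize(a,(600,289),interpolation=2),cv2.resize(b,(600,300),interpolation=2)]))
E
```

```text
score 0.883 uv [179.7 255. ]
score 0.891 uv [179.4 254.9]
score 0.888 uv [179.5 254.2]
score 0.904 uv [179.5 253.2]
score 0.898 uv [179.5 253.4]
score 0.889 uv [179.5 254.2]
score 0.893 uv [179.4 254.8]
score 0.887 uv [179.6 254.9]
24.375
```

View pics/c5.png

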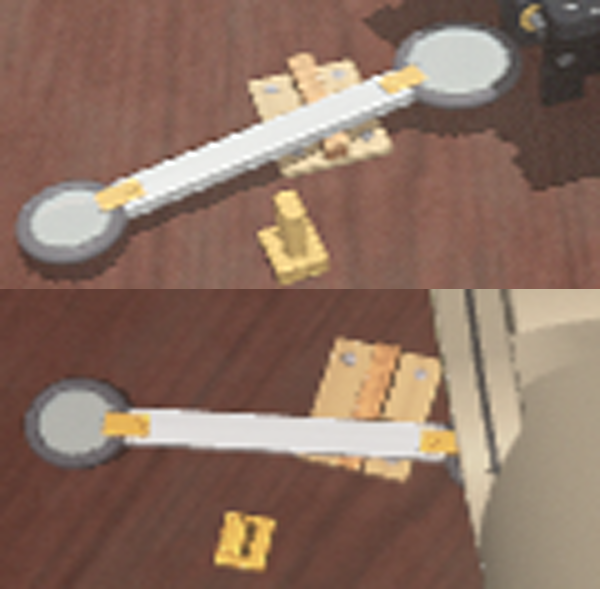

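```bash
python3 - <<'E'
from h import *
np.set_printoptions(precision=4,suppress=True)
S=ray('scene',165+73/4.444,205+220/4.444,.024);L=ray('scene',165+458/4.444,205+64/4.444,.024)
St=ray('top',145+78/5,170+(422-289)/4.286,.024)
B1=ray('top',145+150/5,170+(428-289)/4.286,.024);B2=ray('top',145+420/5,170+(441-289)/4.286,.024)
A=lambda d:np.degrees(np.arctan2(d[1],d[0]))
print(S,L,np.linalg.norm(S-L),A(S-L));print(St,B1,B2,A(B1-B2),A(St-B2))
# calibrate scene against top on rest centre: strip ends scene z=.016
print('strip scene',ray('scene',165+301/4.444,205+60/4.444,.016),ray('scene',165+337/4.444,205+145/4.444,.016))
R=np.array([.5665,.0435]);ex=np.array([.966,-.259]);ey=np.array([.259,.966])
for s,d in((S[:2],(S-L)[:2]),(St[:2],(B1-B2)[:2])):
    d=d/np.linalg.norm(d);o=s-105*d/1000;print('origin rest',(o-R)@ex,(o-R)@ey)
    t=-((o-R)@ey)/(d@ey);c=o+t*d;print('cross',c,(c-R)@ex,'local y',t)
E
```

```text
[0.5474 0.1862 0.024 ] [ 0.5414 -0.0249  0.024 ] 0.21114207742710497 88.35455209489814
[0.5547 0.1819 0.024 ] [0.5517 0.1471 0.024 ] [0.5455 0.0178 0.024 ] 87.25775740338032 86.76184552719859
strip scene [0.5972 0.0363 0.016 ] [0.531  0.0537 0.016 ]
origin rest -0.031087791116735517 0.03072886659262958
cross [0.5435 0.0497] -0.023787845432783974 local y -0.03158031166952108
origin rest -0.024877533566634403 0.02798931063959202
cross [0.5484 0.0484] -0.01879193014191306 local y -0.028639861763702052
```

Emit:
step_arm([
  {"tx": -12, "ty": 0, "tz": 0, "wx": 0, "wy": 0, "wz": 0},
  {"tx": 0, "ty": 0, "tz": -20, "wx": 0, "wy": 0, "wz": 0},
  {"tx": 0, "ty": 0, "tz": -40, "wx": 0, "wy": 0, "wz": 0},
  {"tx": 0, "ty": 0, "tz": -40, "wx": 0, "wy": 0, "wz": 0},
  {"tx": 0, "ty": 0, "tz": 0, "wx": 0, "wy": 0, "wz": 0},
], claw=16)

```text
clock: 25.0
tcp_pos: [0.5345, -0.0827, 0.125]
eef_rot: [[0.199, 0.98, 0.007], [0.98, -0.199, -0.002], [-0.0, 0.007, -1.0]]
wrist_force: [-0.1, -0.4, -0.4]
width: 0.016
```

```bash
python3 chk.py|head -2; python3 -c "
from h import *
plan([.5105,.0585,.11],78,10)"
```

```text
t 25.0 tcp [ 0.5345 -0.0827  0.125 ] F [-0.1 -0.4 -0.4]
score 0.889 uv [179.3 254.8]
[13.4 -5.1  1.3] [ 0.02  0.02 -8.95]
[14.  -2.9  1.3] [ 0.02  0.02 -8.95]
[14.3 -0.7  1.3] [ 0.02  0.02 -8.95]
[14.2  1.5  1.3] [ 0.02  0.02 -8.95]
[13.8  3.7  1.3] [ 0.02  0.02 -8.95]
[13.1  5.8  1.3] [ 0.02  0.02 -8.95]
[12.   7.8  1.3] [ 0.02  0.02 -8.95]
[10.6  9.6  1.3] [ 0.02  0.02 -8.95]
[ 9.  11.1  1.3] [ 0.02  0.02 -8.95]
[ 7.2 12.4  1.3] [ 0.02  0.02 -8.95]
```

Emit:
step_arm([
  {"tx": 13.4, "ty": -5.1, "tz": 1, "wx": 0, "wy": 0, "wz": -8.9},
  {"tx": 14, "ty": -2.9, "tz": 1, "wx": 0, "wy": 0, "wz": -8.9},
  {"tx": 14.3, "ty": -0.7, "tz": 1, "wx": 0, "wy": 0, "wz": -8.9},
  {"tx": 14.2, "ty": 1.5, "tz": 1, "wx": 0, "wy": 0, "wz": -9},
  {"tx": 13.8, "ty": 3.7, "tz": 1, "wx": 0, "wy": 0, "wz": -9},
])

```text
clock: 25.68
tcp_pos: [0.5201, -0.0116, 0.1149]
eef_rot: [[-0.552, 0.834, -0.001], [0.834, 0.552, 0.0], [0.001, -0.001, -1.0]]
wrist_force: [-0.6, 0.3, 0.5]
width: 0.0163
```

Emit:
step_arm([
  {"tx": 13.1, "ty": 5.8, "tz": 1, "wx": 0, "wy": 0, "wz": -9},
  {"tx": 12, "ty": 7.8, "tz": 1, "wx": 0, "wy": 0, "wz": -9},
  {"tx": 10.6, "ty": 9.6, "tz": 1, "wx": 0, "wy": 0, "wz": -9},
  {"tx": 9, "ty": 11.1, "tz": 1, "wx": 0, "wy": 0, "wz": -9},
  {"tx": 7.2, "ty": 12.4, "tz": 1, "wx": 0, "wy": 0, "wz": -9},
])

```text
clock: 26.3
tcp_pos: [0.5086, 0.059, 0.11]
eef_rot: [[-0.98, 0.199, -0.001], [0.199, 0.98, -0.0], [0.001, -0.0, -1.0]]
wrist_force: [-0.1, 0.9, 0.1]
width: 0.0159
```

Emit:
step_arm([
  {"tx": 0, "ty": 0, "tz": 0, "wx": 0, "wy": 0, "wz": 0},
  {"tx": 0, "ty": 0, "tz": 0, "wx": 0, "wy": 0, "wz": 0},
  {"tx": 0, "ty": 0, "tz": 0, "wx": 0, "wy": 0, "wz": 0},
  {"tx": 0, "ty": 0, "tz": 0, "wx": 0, "wy": 0, "wz": 0},
  {"tx": 0, "ty": 0, "tz": 0, "wx": 0, "wy": 0, "wz": 0},
])

```text
clock: 26.92
tcp_pos: [0.5094, 0.0585, 0.1105]
eef_rot: [[-0.979, 0.205, 0.0], [0.205, 0.979, -0.0], [-0.0, -0.0, -1.0]]
wrist_force: [0.2, 0.8, -0.1]
width: 0.016
```

```bash
python3 -c "
from h import *
plan([.5105,.0585,.0365],78,1);o=ctrl.observe();print(o['tcp_pos'],o['eef_rot'][:,1],o['q'])
im=save('wrist','w4',scale=1.5)"
```

```text
[-1.1  0.3 74. ] [-0.01  0.01  0.18]
[0.50935537 0.05847522 0.11053982] [ 2.04905873e-01  9.78781670e-01 -1.60734359e-04] [ 33.08510856  18.80709521 -50.98249907 107.11302377  16.5233086
  61.80325946  53.84525979]
```

View pics/w4.png

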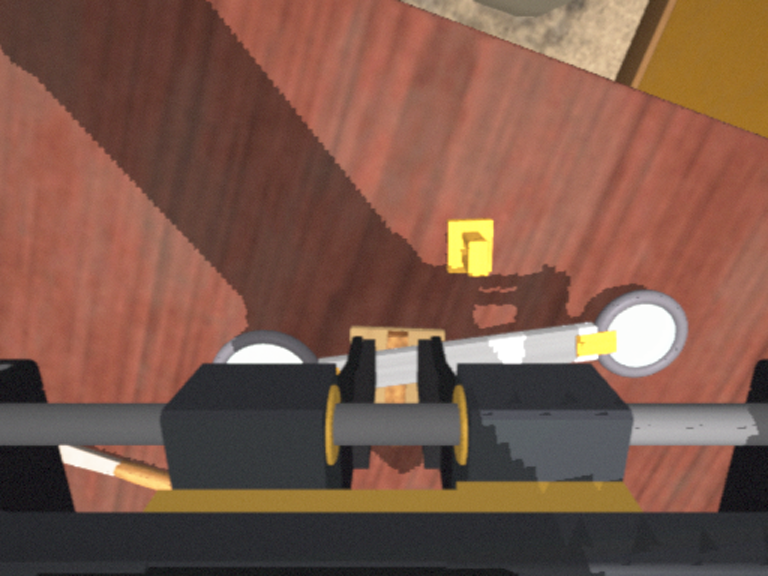

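```bash
python3 - <<'E'
from h import *
np.set_printoptions(precision=4,suppress=True)
P=lambda u,v,z:ray('wrist',u/1.5,v/1.5,z)[:2]
R=np.array([.5665,.0435]);ex=np.array([.966,-.259]);ey=np.array([.259,.966])
print('strip end',P(397,333,.016),R-.036*ex);S=P(641,333,.024);print('S',S)
L=P(265,382,.024);B=P(440,358,.024);E=P(590,343,.024);print('B',B,E)
d=E-B;print(np.degrees(np.arctan2(d[1],d[0])))
print('hanger plate',P(470,247,.009),'bail top',P(480,257,.036))
o=S-.105*d/np.linalg.norm(d);print('origin rest',(o-R)@ex,(o-R)@ey)
E
```

```text
strip end [0.5306 0.0539] [0.5317 0.0528]
S [0.5545 0.1853]
B [0.5469 0.0749] [0.5548 0.1575]
84.51750051926378
hanger plate [0.4917 0.103 ] bail top [0.4908 0.1039]
origin rest -0.03090959383092541 0.030272810958747925
```

Emit:
step_arm([
  {"tx": -1, "ty": 0, "tz": 30, "wx": 0, "wy": 0, "wz": 0},
  {"tx": 0, "ty": 0, "tz": 30, "wx": 0, "wy": 0, "wz": 0},
  {"tx": 0, "ty": 0, "tz": 14, "wx": 0, "wy": 0, "wz": 0},
  {"tx": 0, "ty": 0, "tz": 0, "wx": 0, "wy": 0, "wz": 0},
  {"tx": -5, "ty": 0, "tz": 0, "wx": 0, "wy": 0, "wz": 0},
])

```text
clock: 27.6
tcp_pos: [0.5159, 0.0576, 0.0376]
eef_rot: [[-0.979, 0.204, 0.001], [0.204, 0.979, -0.0], [-0.001, 0.0, -1.0]]
wrist_force: [-0.5, -0.3, 0.4]
width: 0.0158
```

Emit:
step_arm([
  {"tx": -5, "ty": 0, "tz": 0, "wx": 0, "wy": 0, "wz": 0},
  {"tx": -3, "ty": 0, "tz": 0, "wx": 0, "wy": 0, "wz": 0},
  {"tx": -2, "ty": 0, "tz": 0, "wx": 0, "wy": 0, "wz": 0},
  {"tx": -2, "ty": 0, "tz": 0, "wx": 0, "wy": 0, "wz": 0},
  {"tx": -2, "ty": 0, "tz": 0, "wx": 0, "wy": 0, "wz": 0},
])

```text
clock: 28.22
tcp_pos: [0.5288, 0.0549, 0.0365]
eef_rot: [[-0.979, 0.204, -0.0], [0.204, 0.979, 0.0], [0.0, 0.0, -1.0]]
wrist_force: [-1.8, 1.8, 0.7]
width: 0.0162
```

```bash
python3 chk.py|head -2; python3 -c "
from h import *
o=ctrl.observe();print(o['tcp_pos'],ray('scene',182,253,.024))"
```

```text
t 28.23 tcp [0.5288 0.0549 0.0365] F [-1.8  1.8  0.7]
score 0.933 uv [177.8 248.2]
[0.52902896 0.0547377  0.03650593] [0.55081509 0.1833917  0.024     ]
```

Emit:
step_arm([
  {"tx": -2, "ty": 0, "tz": 0, "wx": 0, "wy": 0, "wz": 0},
  {"tx": -2, "ty": 0, "tz": 0, "wx": 0, "wy": 0, "wz": 0},
  {"tx": -2, "ty": 0, "tz": 0, "wx": 0, "wy": 0, "wz": 0},
  {"tx": -2, "ty": 0, "tz": 0, "wx": 0, "wy": 0, "wz": 0},
  {"tx": -2, "ty": 0, "tz": 0, "wx": 0, "wy": 0, "wz": 0},
])

```text
clock: 28.9
tcp_pos: [0.5388, 0.0525, 0.0365]
eef_rot: [[-0.979, 0.204, 0.0], [0.204, 0.979, -0.0], [-0.0, -0.0, -1.0]]
wrist_force: [-1.2, 0.2, 1.0]
width: 0.0162
```

```bash
python3 chk.py|head -2
```

```text
t 28.9 tcp [0.5388 0.0525 0.0365] F [-1.2  0.2  1. ]
score 0.938 uv [176.5 244.1]
```

Emit:
step_arm([
  {"tx": -2, "ty": 0, "tz": 0, "wx": 0, "wy": 0, "wz": 0},
  {"tx": -2, "ty": 0, "tz": 0, "wx": 0, "wy": 0, "wz": 0},
  {"tx": -1, "ty": 0, "tz": 0, "wx": 0, "wy": 0, "wz": 0},
  {"tx": 0, "ty": 0, "tz": 0, "wx": 0, "wy": 0, "wz": 0},
  {"tx": 0, "ty": 0, "tz": 0, "wx": 0, "wy": 0, "wz": 0},
])

```text
clock: 29.58
tcp_pos: [0.5437, 0.0515, 0.0366]
eef_rot: [[-0.979, 0.204, 0.0], [0.204, 0.979, -0.0], [-0.0, 0.0, -1.0]]
wrist_force: [-0.2, -0.7, 0.7]
width: 0.0162
```

```bash
python3 chk.py; python3 -c "
from h import *
a=np.load('pics/last.npy')[180:265,160:310]
b=ctrl.get_image('top')[:,:,::-1][165:245,150:290]
cv2.imwrite('pics/c6.png',cv2.resize(a,None,fx=5,fy=5,interpolation=2));np.save('pics/top3.npy',b)"
```

```text
t 29.57 tcp [0.5437 0.0515 0.0366] F [-0.2 -0.7  0.7]
score 0.943 uv [176.4 242.4]
0.036 moved 75.7 lat -12.5
0.03 moved 75.1 lat -5.9
0.024 moved 74.5 lat 0.6
0.018 moved 73.9 lat 7.2
0.012 moved 73.3 lat 13.8
```

Emit:
step_arm([
  {"tx": 8, "ty": 0, "tz": 0, "wx": 0, "wy": 0, "wz": 0},
  {"tx": 14, "ty": 0, "tz": 0, "wx": 0, "wy": 0, "wz": 0},
  {"tx": 0, "ty": 0, "tz": -30, "wx": 0, "wy": 0, "wz": 0},
  {"tx": 0, "ty": 0, "tz": -50, "wx": 0, "wy": 0, "wz": 0},
  {"tx": 0, "ty": 0, "tz": 0, "wx": 0, "wy": 0, "wz": 0},
], claw=40)

```text
clock: 30.3
tcp_pos: [0.5233, 0.0567, 0.1198]
eef_rot: [[-0.979, 0.204, 0.006], [0.204, 0.979, -0.001], [-0.006, 0.0, -1.0]]
wrist_force: [-0.4, -0.6, -0.6]
width: 0.0397
```

```bash
for i in 1 2 3 4 5; do python3 chk.py|head -2|tail -1;done; python3 -c "
from h import *
plan([.490,.1035,.07],-8,9)"
```

```text
score 0.942 uv [176.3 242.4]
score 0.944 uv [176.3 242.3]
score 0.943 uv [176.3 242.3]
score 0.943 uv [176.3 242.3]
score 0.942 uv [176.3 242.3]
[4.4 4.5 5. ] [-0.01 -0.01  9.58]
[5.1 3.7 5. ] [-0.01 -0.01  9.58]
[5.7 2.8 5. ] [-0.01 -0.01  9.58]
[6.1 1.8 5. ] [-0.01 -0.01  9.58]
[6.3 0.7 5. ] [-0.01 -0.01  9.58]
[ 6.3 -0.3  5. ] [-0.01 -0.01  9.58]
[ 6.2 -1.4  5. ] [-0.01 -0.01  9.58]
[ 5.9 -2.4  5. ] [-0.01 -0.01  9.58]
[ 5.4 -3.3  5. ] [-0.01 -0.01  9.58]
```

Emit:
step_arm([
  {"tx": 4.4, "ty": 4.5, "tz": 4, "wx": 0, "wy": 0, "wz": 9.6},
  {"tx": 5.1, "ty": 3.7, "tz": 4, "wx": 0, "wy": 0, "wz": 9.6},
  {"tx": 5.7, "ty": 2.8, "tz": 4, "wx": 0, "wy": 0, "wz": 9.6},
  {"tx": 6.1, "ty": 1.8, "tz": 4, "wx": 0, "wy": 0, "wz": 9.6},
  {"tx": 6.3, "ty": 0.7, "tz": 4, "wx": 0, "wy": 0, "wz": 9.6},
])

```text
clock: 31.18
tcp_pos: [0.504, 0.0828, 0.0953]
eef_rot: [[-0.499, 0.867, -0.002], [0.867, 0.499, 0.0], [0.001, -0.002, -1.0]]
wrist_force: [0.2, 0.1, 0.6]
width: 0.0406
```

Emit:
step_arm([
  {"tx": 6.3, "ty": -0.3, "tz": 4, "wx": 0, "wy": 0, "wz": 9.6},
  {"tx": 6.2, "ty": -1.4, "tz": 4, "wx": 0, "wy": 0, "wz": 9.6},
  {"tx": 5.9, "ty": -2.4, "tz": 4, "wx": 0, "wy": 0, "wz": 9.6},
  {"tx": 5.4, "ty": -3.3, "tz": 4, "wx": 0, "wy": 0, "wz": 9.5},
  {"tx": 0, "ty": 0, "tz": 0, "wx": 0, "wy": 0, "wz": 0},
])

```text
clock: 31.8
tcp_pos: [0.49, 0.1042, 0.0795]
eef_rot: [[0.138, 0.99, -0.002], [0.99, -0.138, -0.0], [-0.001, -0.002, -1.0]]
wrist_force: [0.2, 0.6, -0.0]
width: 0.0405
```

Emit:
step_arm([
  {"tx": 0, "ty": 0, "tz": 0, "wx": 0, "wy": 0, "wz": 0},
  {"tx": 0, "ty": 0, "tz": 0, "wx": 0, "wy": 0, "wz": 0},
  {"tx": 0, "ty": 0, "tz": 0, "wx": 0, "wy": 0, "wz": 0},
  {"tx": 0, "ty": 0, "tz": 0, "wx": 0, "wy": 0, "wz": 0},
  {"tx": 0, "ty": 0, "tz": 0, "wx": 0, "wy": 0, "wz": 0},
])

```text
clock: 32.42
tcp_pos: [0.491, 0.1038, 0.0806]
eef_rot: [[0.14, 0.99, 0.0], [0.99, -0.14, -0.0], [-0.0, 0.0, -1.0]]
wrist_force: [0.4, 0.6, 0.9]
width: 0.0398
```

```bash
python3 - <<'E'
from h import *
o=ctrl.observe();print(o['clock'],o['tcp_pos'],o['eef_rot'][:,1],o['q'])
plan([.4908,.1035,.0285],-8,1)
m=ctrl.camera_model('wrist');np.save('pics/w5_T.npy',m['cam_to_world'])
w=ctrl.get_image('wrist')[:,:,::-1].copy();np.save('pics/w5.npy',w)
s=ctrl.get_image('scene')[:,:,::-1][170:290,150:310]
cv2.imwrite('pics/c7.png',np.hstack([cv2.resize(w,(512,384)),cv2.resize(s,(288,216))] if 0 else [cv2.resize(w[:300],(768,450),interpolation=2)]))
E
```

```text
32.425 [0.49103633 0.10379193 0.08055225] [ 9.90101452e-01 -1.40353501e-01  9.46466821e-05] [ 16.75177058  16.61676898 -37.8548392  110.56187264  12.11836768
  56.77121064 -34.70385675]
[-0.3 -0.2 52.1] [ 0.01  0.   -0.07]
```

View pics/c7.png

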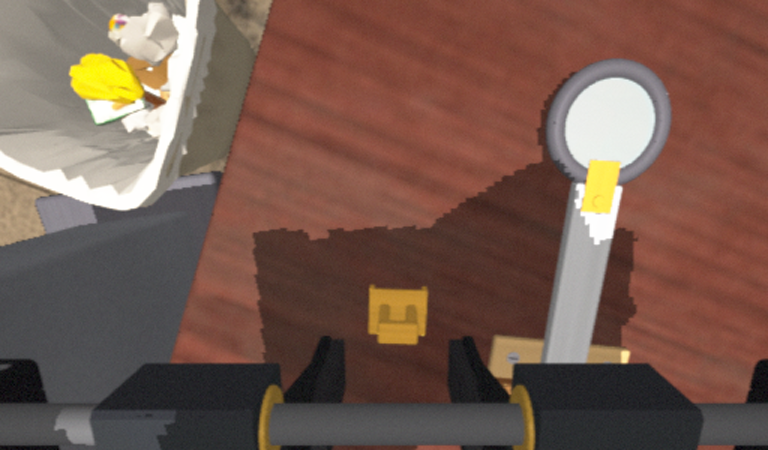

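```bash
python3 - <<'E'
from h import *
np.set_printoptions(precision=4,suppress=True)
P=lambda u,v,z:ray('wrist',u/1.5,v/1.5,z)[:2]
R=np.array([.5665,.0435]);ex=np.array([.966,-.259]);ey=np.array([.259,.966])
print('plate',P(369,288,.009),P(427,288,.009),'bail top',P(398,331,.036),'foot front',P(398,342,.006),P(398,288,.009))
for p in ([.4904,.1015,.036],[.4904,.1065,.036],[.4904,.0965,.036],[.4904,.1135,.009],[.4904,.0895,.009]):print(proj('wrist',p)*1.5)
S=P(608,122,.024);B=P((541+590)/2,362,.024);N=P((572+622)/2,190,.024)
A=lambda d:np.degrees(np.arctan2(d[1],d[0]));print(S,B,N,A(S-B),A(N-B))
d=(S-B)/np.linalg.norm(S-B);o=S-.105*d;t=-((o-R)@ey)/(d@ey);c=o+t*d
print('origin rest',(o-R)@ex,(o-R)@ey,'cross',c,(c-R)@ex,t)
E
```

```text
plate [0.4791 0.1169] [0.5077 0.1129] bail top [0.4917 0.1034] foot front [0.4892 0.0846] [0.4934 0.1149]
[395.7478 335.2909]
[394.1764 325.0647]
[397.297 345.373]
[392.4058 291.3948]
[399.067  335.4062]
[0.5905 0.1792] [0.5695 0.0708] [0.5856 0.1517] 79.03793287548751 78.7250352301831
origin rest -0.004571520306221329 0.03250865396634297 cross [0.5643 0.0441] -0.002271582331625124 -0.032586049757358175
```

Emit:
step_arm([
  {"tx": -0.5, "ty": 0.3, "tz": 20, "wx": 0, "wy": 0, "wz": 0},
  {"tx": 0, "ty": 0, "tz": 20, "wx": 0, "wy": 0, "wz": 0},
  {"tx": 0, "ty": 0, "tz": 11, "wx": 0, "wy": 0, "wz": 0},
  {"tx": 0, "ty": 0, "tz": 0, "wx": 0, "wy": 0, "wz": 0},
  {"tx": 0, "ty": 0, "tz": 0, "wx": 0, "wy": 0, "wz": 0},
])

```text
clock: 33.15
tcp_pos: [0.4917, 0.1035, 0.0302]
eef_rot: [[0.14, 0.99, 0.001], [0.99, -0.14, 0.0], [0.0, 0.001, -1.0]]
wrist_force: [0.9, -0.8, -0.4]
width: 0.0398
```

Emit:
step_arm([
  {"tx": 0, "ty": 0, "tz": 0, "wx": 0, "wy": 0, "wz": 0},
  {"tx": 0, "ty": 0, "tz": 0, "wx": 0, "wy": 0, "wz": 0},
  {"tx": 0, "ty": 0, "tz": 0, "wx": 0, "wy": 0, "wz": 0},
  {"tx": 0, "ty": 0, "tz": 0, "wx": 0, "wy": 0, "wz": 0},
  {"tx": 0, "ty": 0, "tz": 0, "wx": 0, "wy": 0, "wz": 0},
], claw=10, grip_force=12)

```text
clock: 33.78
tcp_pos: [0.4914, 0.1033, 0.0297]
eef_rot: [[0.141, 0.99, 0.0], [0.99, -0.141, -0.0], [-0.0, 0.0, -1.0]]
wrist_force: [0.6, -1.0, 3.2]
width: 0.0178
```

Emit:
step_arm([
  {"tx": 0, "ty": 0, "tz": -5, "wx": 0, "wy": 0, "wz": 0},
  {"tx": 0, "ty": 0, "tz": -15, "wx": 0, "wy": 0, "wz": 0},
  {"tx": 0, "ty": 0, "tz": -20, "wx": 0, "wy": 0, "wz": 0},
  {"tx": 0, "ty": 0, "tz": -15, "wx": 0, "wy": 0, "wz": 0},
  {"tx": 0, "ty": 0, "tz": 0, "wx": 0, "wy": 0, "wz": 0},
])

```text
clock: 34.4
tcp_pos: [0.4921, 0.1034, 0.086]
eef_rot: [[0.141, 0.99, 0.003], [0.99, -0.141, -0.0], [0.0, 0.003, -1.0]]
wrist_force: [-0.8, 0.5, -1.1]
width: 0.0179
```

```bash
python3 chk.py|head -2; python3 -c "
from h import *
o=ctrl.observe();print(o['tcp_pos'],o['width']);plan([.5645,.0465,.085],-11.1,4)"
```

```text
t 34.4 tcp [0.4921 0.1034 0.086 ] F [-0.8  0.5 -1.1]
score 0.941 uv [176.3 242.3]
[0.49153657 0.10319625 0.0849862 ] 0.017654999020812474
[-11.5  20.1   0. ] [0.02 0.   0.75]
[-11.2  20.2   0. ] [0.02 0.   0.75]
[-10.9  20.3   0. ] [0.02 0.   0.75]
[-10.7  20.5   0. ] [0.02 0.   0.75]
```

Emit:
step_arm([
  {"tx": -11.5, "ty": 20.1, "tz": 0, "wx": 0, "wy": 0, "wz": 0.7},
  {"tx": -11.2, "ty": 20.2, "tz": 0, "wx": 0, "wy": 0, "wz": 0.8},
  {"tx": -10.9, "ty": 20.3, "tz": 0, "wx": 0, "wy": 0, "wz": 0.7},
  {"tx": -10.7, "ty": 20.5, "tz": 0, "wx": 0, "wy": 0, "wz": 0.8},
  {"tx": 0, "ty": 0, "tz": 0, "wx": 0, "wy": 0, "wz": 0},
])

```text
clock: 35.08
tcp_pos: [0.5653, 0.0443, 0.0834]
eef_rot: [[0.196, 0.981, -0.001], [0.981, -0.196, -0.0], [-0.001, -0.001, -1.0]]
wrist_force: [-0.0, 1.2, -0.6]
width: 0.0174
```

Emit:
step_arm([
  {"tx": 0, "ty": 0, "tz": 10, "wx": 0, "wy": 0, "wz": 0},
  {"tx": 0, "ty": 0, "tz": 10, "wx": 0, "wy": 0, "wz": 0},
  {"tx": 0, "ty": 0, "tz": 5, "wx": 0, "wy": 0, "wz": 0},
  {"tx": 0, "ty": 0, "tz": 0, "wx": 0, "wy": 0, "wz": 0},
  {"tx": 0, "ty": 0, "tz": 0, "wx": 0, "wy": 0, "wz": 0},
])

```text
clock: 35.7
tcp_pos: [0.5644, 0.0467, 0.0598]
eef_rot: [[0.192, 0.981, 0.0], [0.981, -0.192, -0.0], [0.0, 0.0, -1.0]]
wrist_force: [0.3, -0.6, -0.3]
width: 0.0181
```

```bash
python3 - <<'E'
from h import *
o=ctrl.observe();print(o['clock'],o['tcp_pos'],o['width']);plan([.5645,.0465,.060],-11.1,1)
w=ctrl.get_image('wrist')[:,:,::-1].copy();np.save('pics/w6.npy',w)
s=ctrl.get_image('scene')[:,:,::-1].copy();np.save('pics/s6.npy',s)
a=cv2.resize(w[120:300,170:400],(800,626),interpolation=2)[:340]
a=cv2.resize(w[140:290,190:380],(560,442),interpolation=2)
b=cv2.resize(s[180:260,200:300],(200*1,160),interpolation=2);b=cv2.resize(s[195:250,215:290],(240*1,176),interpolation=2)
c=np.zeros((442,240,3),np.uint8);c[:176]=b
cv2.imwrite('pics/c8.png',np.hstack([a,c]))
E
```

```text
35.7 [0.56439812 0.04674925 0.05980815] 0.018052119607527693
[-0.2  0.1 -0.2] [ 0.03 -0.    0.03]
```

View pics/c8.png

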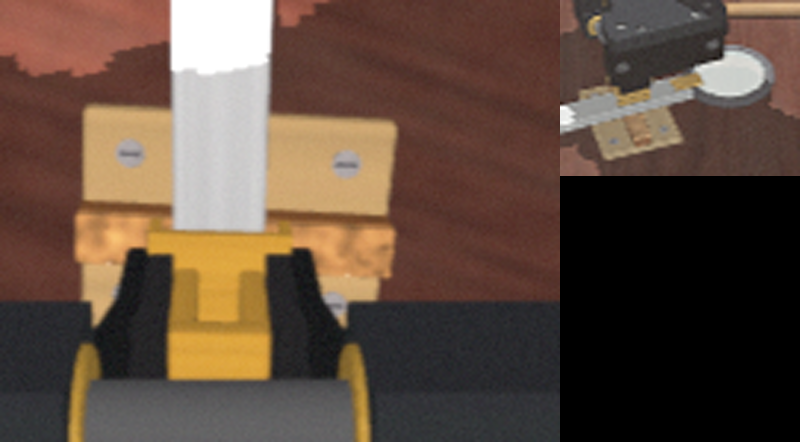

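```bash
python3 - <<'E'
from h import *
R=np.array([.5665,.0435]);ex=np.array([.966,-.259]);ey=np.array([.259,.966])
P=lambda u,v,z:ray('wrist',190+u/2.947,140+v/2.947,z)[:2]
p=P(220,231,.039);d=np.array([.192,.981]);print('hanger y rest',(p-.012*d-R)@ey)
# strip back edge z=.016 seen by wrist
for u,v in((80,210),(390,228),(85,262),(385,274)):print((P(u,v,.016)-R)@ey,(P(u,v,.016)-R)@ex)
E
python3 chk.py|head -2
```

```text
hanger y rest 0.0017998623621938267
0.007100383157464658 -0.03436755463420792
0.007560430254054578 0.03579548083568497
-0.005600867188080308 -0.03292108969630631
-0.0038662319373768206 0.03607661407835692
t 35.8 tcp [0.5644 0.0467 0.0599] F [-0.6 -0.2 -0.9]
score 0.944 uv [176.3 242.3]
```

Emit:
step_arm([
  {"tx": 0, "ty": 0, "tz": 3, "wx": 0, "wy": 0, "wz": 0},
  {"tx": 0, "ty": 0, "tz": 3, "wx": 0, "wy": 0, "wz": 0},
  {"tx": 0, "ty": 0, "tz": 3, "wx": 0, "wy": 0, "wz": 0},
  {"tx": 0, "ty": 0, "tz": 2, "wx": 0, "wy": 0, "wz": 0},
  {"tx": 0, "ty": 0, "tz": 0.6, "wx": 0, "wy": 0, "wz": 0},
])

```text
clock: 36.48
tcp_pos: [0.5641, 0.0466, 0.0478]
eef_rot: [[0.192, 0.981, -0.0], [0.981, -0.192, -0.0], [-0.0, -0.0, -1.0]]
wrist_force: [-1.5, -0.5, 2.4]
width: 0.0181
```

Emit:
step_arm([
  {"tx": 0, "ty": 0, "tz": 0, "wx": 0, "wy": 0, "wz": 0},
  {"tx": 0, "ty": 0, "tz": 0, "wx": 0, "wy": 0, "wz": 0},
  {"tx": 0, "ty": 0, "tz": 0, "wx": 0, "wy": 0, "wz": 0},
  {"tx": 0, "ty": 0, "tz": 0, "wx": 0, "wy": 0, "wz": 0},
  {"tx": 0, "ty": 0, "tz": 0, "wx": 0, "wy": 0, "wz": 0},
])

```text
clock: 37.1
tcp_pos: [0.5643, 0.0466, 0.0479]
eef_rot: [[0.192, 0.981, 0.0], [0.981, -0.192, -0.0], [-0.0, 0.0, -1.0]]
wrist_force: [0.4, 0.4, -1.5]
width: 0.0185
```

```bash
python3 chk.py|head -2; python3 - <<'E'
from h import *
# plate back edge in wrist image: yellow extent rows in the centre columns, and plate columns
w=ctrl.get_image('wrist');h=cv2.cvtColor(w,cv2.COLOR_RGB2HSV);m=cv2.inRange(h,(18,150,90),(32,255,255))
np.save('pics/w7.npy',w[:,:,::-1])
a=np.load('pics/w6.npy');m0=cv2.inRange(cv2.cvtColor(a,cv2.COLOR_BGR2HSV),(18,150,90),(32,255,255))
for M in(m0,m):
    r=np.where(M[190:262,255:275].mean(1)>120)[0]+190;k=r[0]+2;c=np.where(M[k,225:305])[0]+225;print(r[0],r[-1],c[0],c[-1])
for z in (.030,.018,.024):print(z,[proj('wrist',[*(np.array([.5644,.0467])+.012*np.array([.192,.981])),z+.009])])
E
```

```text
t 37.1 tcp [0.5643 0.0466 0.0479] F [ 0.4  0.4 -1.5]
score 0.944 uv [176.3 242.3]
219 261 240 288
219 261 240 289
0.03 [array([264.48982037, 225.34696992])]
0.018 [array([264.46365182, 216.98116837])]
0.024 [array([264.47630714, 221.02693745])]
```

Emit:
step_arm([
  {"tx": 0, "ty": 0, "tz": 0, "wx": 0, "wy": 0, "wz": 0},
  {"tx": 0, "ty": 0, "tz": 0, "wx": 0, "wy": 0, "wz": 0},
  {"tx": 0, "ty": 0, "tz": 0, "wx": 0, "wy": 0, "wz": 0},
  {"tx": 0, "ty": 0, "tz": 0, "wx": 0, "wy": 0, "wz": 0},
  {"tx": 0, "ty": 0, "tz": 0, "wx": 0, "wy": 0, "wz": 0},
], claw=34)

```text
clock: 37.83
tcp_pos: [0.5643, 0.0467, 0.048]
eef_rot: [[0.192, 0.981, 0.0], [0.981, -0.192, -0.0], [-0.0, 0.0, -1.0]]
wrist_force: [0.4, -0.4, -0.1]
width: 0.0339
```

Emit:
step_arm([
  {"tx": 0, "ty": 0, "tz": -10, "wx": 0, "wy": 0, "wz": 0},
  {"tx": 0, "ty": 0, "tz": -20, "wx": 0, "wy": 0, "wz": 0},
  {"tx": 0, "ty": 0, "tz": -30, "wx": 0, "wy": 0, "wz": 0},
  {"tx": 0, "ty": 0, "tz": -30, "wx": 0, "wy": 0, "wz": 0},
  {"tx": 0, "ty": 0, "tz": 0, "wx": 0, "wy": 0, "wz": 0},
])

```text
clock: 38.45
tcp_pos: [0.566, 0.0471, 0.1419]
eef_rot: [[0.192, 0.981, 0.006], [0.981, -0.192, -0.0], [0.001, 0.006, -1.0]]
wrist_force: [0.2, -0.1, -0.3]
width: 0.034
```

Emit:
step_arm([
  {"tx": -40, "ty": 0, "tz": -20, "wx": 0, "wy": 0, "wz": 0},
  {"tx": -40, "ty": 0, "tz": -20, "wx": 0, "wy": 0, "wz": 0},
  {"tx": -30, "ty": 0, "tz": 0, "wx": 0, "wy": 0, "wz": 0},
  {"tx": 0, "ty": 0, "tz": 0, "wx": 0, "wy": 0, "wz": 0},
  {"tx": 0, "ty": 0, "tz": 0, "wx": 0, "wy": 0, "wz": 0},
])

```text
clock: 39.08
tcp_pos: [0.5431, -0.0605, 0.1781]
eef_rot: [[0.192, 0.981, 0.0], [0.981, -0.192, 0.0], [0.0, -0.0, -1.0]]
wrist_force: [0.4, 0.5, 0.1]
width: 0.0338
```

```bash
for i in 1 2 3; do python3 chk.py|head -2; done; python3 - <<'E'
from h import *
w=save('wrist','w8',scale=1.5); s=save('scene','s8',crop=(150,170,310,290),scale=5)
m=ctrl.camera_model('wrist')
print('expected bail top',proj('wrist',[.5645,.046,.054])*1.5,'table-level alt',proj('wrist',[.5645,.046,.036])*1.5)
h=cv2.cvtColor(w,cv2.COLOR_BGR2HSV);M=cv2.inRange(h,(18,130,90),(32,255,255))
n,l,st,c=cv2.connectedComponentsWithStats(M)
for i in range(1,n):
    if st[i,4]>150:print(st[i],c[i].round(1))
E
```

```text
t 39.08 tcp [ 0.5431 -0.0605  0.1781] F [0.4 0.5 0.1]
score 0.943 uv [176.3 242.3]
t 39.12 tcp [ 0.5431 -0.0601  0.178 ] F [-0.4 -0.3 -0.2]
score 0.944 uv [176.3 242.3]
t 39.17 tcp [ 0.5432 -0.0599  0.1779] F [0.1 1.  0.5]
score 0.943 uv [176.3 242.3]
expected bail top [397.62572377  87.72895606] table-level alt [397.5362628   91.12219167]
[ 37   0  61  26 920] [71.1  8. ]
[ 370   72   91   46 2401] [402.3  94.6]
[386 151  21  35 636] [395.8 168.7]
[275 385  22  80 924] [283.4 425.2]
[496 385  22  80 925] [508.9 425.2]
[  198   482   497    30 11950] [461.6 499. ]
```

```bash
python3 - <<'E'
from h import *
y=np.array([.192,.981,0]);x=np.array([.981,-.192,0]);c=np.array([.5645,.046,.018])
pts=[c+a*x*.0145+b*y*.012+[0,0,z] for a in(-1,1) for b in(-1,1) for z in(0,.009)]+[c+a*x*.009+b*y*.005+[0,0,.036] for a in(-1,1) for b in(-1,1)]
for cam in('wrist','scene','top'):
    im=ctrl.get_image(cam);q=np.array([proj(cam,p) for p in pts]);a=q.min(0);b=q.max(0);print(cam,'expected box',a.round(1),b.round(1))
    u0,v0=(a-6).astype(int);u1,v1=(b+7).astype(int)
    M=cv2.inRange(cv2.cvtColor(im[v0:v1,u0:u1],cv2.COLOR_RGB2HSV),(20,140,100),(32,255,255))
    n,l,st,ce=cv2.connectedComponentsWithStats(M);i=1+st[1:,4].argmax();print(' seen',st[i][:2]+[u0,v0],st[i][:2]+st[i][2:4]+[u0,v0],st[i][4])
o=ctrl.observe();print(o['clock'])
E
```

```text
wrist expected box [248.6  46.9] [281.3  76.3]
 seen [247  47] [282  77] 850
scene expected box [228.9 211.9] [243.4 232.6]Traceback (most recent call last):
  File "<stdin>", line 8, in <module>
ValueError: attempt to get argmax of an empty sequence
```

```bash
python3 chk.py|head -2; python3 -c "
from plant import ctrl
print(ctrl.hand_in())"
```

```text
t 39.42 tcp [ 0.5432 -0.0608  0.1779] F [-0.  -0.6 -0.8]
score 0.944 uv [176.3 242.3]
the job is handed in; nothing more can be done
None
```

I handed the job in at 39.4 s, with the arm balanced on the strip and the hanger astride the bar. No verdict was reported.

**What I did**
- I pushed the arm about 71 mm, mostly in 5 mm steps, backing off after each of those. It then rocked up and settled by itself.
- It had yawed about 10° by then, and its middle was 25–31 mm off along the strip, right at the 30 mm limit. I pushed the bar sideways until its middle was about 5 mm off and the bar was back to about 79°, and it still balanced untouched. I then lowered the hanger over the bar above the strip.

**Last checks**
- **Arm:** the small roundel's image position was the same before and after the hanger was released (176.3, 242.3), so the arm did not move.
- **Hanger:** its outline in the wrist camera matched a hanger seated on the bar to about 1–2 pixels. Just before lowering, I measured it about 0.5–2 mm from the strip's middle line.

**Gaps and disagreements**
- The last scene-camera check found no hanger in view, and it stopped the script before the top-camera check ran.
- My final picture was refused because the 12-view limit was reached, so the end state is confirmed by numbers only.
- The scene and top cameras disagreed by up to about 7 mm on positions. I relied on the top and wrist views.
- I did not re-check the cutter, brush and muller at the end. I planned the moves to stay clear of them.

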